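Load the sole dryer's sloped rests and start it

TASK

Put every grey reject sole with a red heel that is still lying on a rest into the red tray, lay each new black sole on the sloped rest of its own heel colour - flat on the rail, centred and in line with it, heel down against the lip - and, when all this is done, press the green start button fully down and let go. If a sole gets dropped or knocked, put it right before you finish, and leave the other things on the bench where they are.

Things in the scene. Friction and masses are not known exactly. Their poses are not given: they have to be found in the camera images.
- blue_sole: new shoe outsole: rigid black plate 176 mm long, 8 mm thick, ~110 g; blue heel disc, two silver slots at the toe, both faces alike. Round forefoot 66 mm wide centred 55 mm toewards, straight waist 48 mm wide, round heel 56 mm wide. Origin: middle of waist and thickness, 88 mm from either end; x to the toe, z normal to the plate. Starts flat on the table, or is absent.
- yellow_sole: new shoe outsole: rigid black plate 176 mm long, 8 mm thick, ~110 g; yellow heel disc, two silver slots at the toe, both faces alike. Round forefoot 66 mm wide centred 55 mm toewards, straight waist 48 mm wide, round heel 56 mm wide. Origin: middle of waist and thickness, 88 mm from either end; x to the toe, z normal to the plate. Starts flat on the table, or is absent.
- green_sole: new shoe outsole: rigid black plate 176 mm long, 8 mm thick, ~110 g; green heel disc, two silver slots at the toe, both faces alike. Round forefoot 66 mm wide centred 55 mm toewards, straight waist 48 mm wide, round heel 56 mm wide. Origin: middle of waist and thickness, 88 mm from either end; x to the toe, z normal to the plate. Starts flat on the table, or is absent.
- reject_blue: reject outsole: grey plate with a red heel disc, shape, size, origin and axes as the new soles. If present, it lies at the start on the blue rest, heel against the lip. May be absent.
- reject_yellow: reject outsole: grey plate with a red heel disc, shape, size, origin and axes as the new soles. If present, it lies at the start on the yellow rest, heel against the lip. May be absent.
- reject_green: reject outsole: grey plate with a red heel disc, shape, size, origin and axes as the new soles. If present, it lies at the start on the green rest, heel against the lip. May be absent.
- blue_rest: fixed stand with a narrow sloped steel rail (30 mm wide, 156 mm long, 10 mm thick) and a blue lip and foot patch. The rail rises 0.35 rad (20 deg) along the stand's +x; it is carried by two posts 20 mm wide, open at both sides. Base 50 mm wide, 10 mm high, from x = -120 to +50 mm. Origin on the table under the seat point.
- blue_rest_seat (a point): point on the middle line of the blue rail's top face, 85 mm above the table. x up the slope, y across, z normal to the face. The face runs from x = -88 mm, where the lip (50 mm wide, 14 mm tall) stands, to +60 mm. A sole well laid has its origin here at x = 0, y = 0, z = 4 mm and its x along this x; its toe overhangs.
- yellow_rest: fixed stand with a narrow sloped steel rail (30 mm wide, 156 mm long, 10 mm thick) and a yellow lip and foot patch. The rail rises 0.35 rad (20 deg) along the stand's +x; it is carried by two posts 20 mm wide, open at both sides. Base 50 mm wide, 10 mm high, from x = -120 to +50 mm. Origin on the table under the seat point.
- yellow_rest_seat (a point): point on the middle line of the yellow rail's top face, 85 mm above the table. x up the slope, y across, z normal to the face. The face runs from x = -88 mm, where the lip (50 mm wide, 14 mm tall) stands, to +60 mm. A sole well laid has its origin here at x = 0, y = 0, z = 4 mm and its x along this x; its toe overhangs.
- green_rest: fixed stand with a narrow sloped steel rail (30 mm wide, 156 mm long, 10 mm thick) and a green lip and foot patch. The rail rises 0.35 rad (20 deg) along the stand's +x; it is carried by two posts 20 mm wide, open at both sides. Base 50 mm wide, 10 mm high, from x = -120 to +50 mm. Origin on the table under the seat point.
- green_rest_seat (a point): point on the middle line of the green rail's top face, 85 mm above the table. x up the slope, y across, z normal to the face. The face runs from x = -88 mm, where the lip (50 mm wide, 14 mm tall) stands, to +60 mm. A sole well laid has its origin here at x = 0, y = 0, z = 4 mm and its x along this x; its toe overhangs.
- tray: red open reject tray standing loose on the table, 0.8 kg, 260 mm (its x) by 190 mm (its y), 35 mm high, walls and floor 5 mm thick; origin under its centre, on the table.
- start_top (a point): middle of the top of the sprung green start button (32 mm across), on the green control panel (150 x 200 mm, 60 mm high); pressed straight down.
- start (a joint): travel of the start button: 0 released, 0.006 m fully down, which takes about 5 N; it springs back.
- primer: loose white-capped jar, 60 mm across, 85 mm tall; bystander. Origin at its underside or handle.
- tape: loose yellow ring of tape, 84 mm across, 24 mm tall; bystander. Origin at its underside or handle.
- brush: loose brush lying on the table; bystander. Origin at its underside or handle.
- blue_toe (a point): point on the blue sole's middle line at the middle of its thickness, 70 mm from its origin towards the toe.
- yellow_toe (a point): point on the yellow sole's middle line at the middle of its thickness, 70 mm from its origin towards the toe.
- green_toe (a point): point on the green sole's middle line at the middle of its thickness, 70 mm from its origin towards the toe.

How it is judged:
By the outcome, as a careful person would: the job done as asked, in the order asked, and still so for the second after the job is handed in, with the robot touching nothing.
Of blue_sole, yellow_sole, green_sole only 2 to 3 are there at a start; the rules pass over those that are not, and their reading is None.
Of reject_blue, reject_yellow, reject_green only 2 to 3 are there at a start; the rules pass over those that are not, and their reading is None.
At some moment in a run one of tray may be knocked a few centimetres aside while the robot is not near it.
Once in a run the grip may slacken for a moment while it holds something.
It also fails if it takes over 210 s, if anything falls off the work surface, if the arm or the gripper's body presses on something with over 40 N, if the wrist force passes 120 N, or if a joint passes its speed limit or range.

ROBOT

A 7-joint arm with a two-finger parallel gripper is mounted at the origin on the work surface. World frame = base frame: x ahead of the robot, y to its left, z up, the work surface at z = 0. Lengths are in m, angles in degrees, forces in N, time in s.
With the tool pointing down it reaches from about 0.425 to 0.825 m from the base axis. Payload 3.6 kg.
Tool frame: the origin (TCP) lies on the centre line of the jaws, within the pads' length; the fingertips stand 22 mm ahead of it and the grasp point (between the pads) lies 3 mm ahead of it; z points along the fingers, y is the line along which they close (so a half turn about z gives the same grasp; the last joint's range is limited). The gripper opens to 85 mm and grips with 20 to 120 N. Pads are 22 mm wide; open, the fingers measure 114 mm over their backs; the gripper's body (76 mm by 85 mm) begins 54 mm behind the grasp point. The pads swing forward as they close: fully open they stand 13 mm farther back than shut.
Start: joints at [-65.231, 35.231, -0.722, 81.555, 0.464, 63.22, -2.315], TCP at [0.288, 0.583, 0.253] pointing down, gripper open.
Joint ranges: [-178.69, 178.69], [-17.37, 117.87], [-77.05, 75.6], [15.02, 138.74], [-78.02, 258.01], [0.78, 113.62], [-162.83, 162.83]. Speed limits (degrees/s): [159.86, 159.86, 180, 180, 180, 180, 180].

INTERFACE

Orientations are given as a 3x3 rotation matrix whose columns are the frame's x, y, z axes.
In Python, from cell import r gives the robot as it stands. The module is installed in compiled form; this text tells all that it offers.
- The arm moves only by the tool jog_arm, never from a script. Its argument "commands" is a list of rows, each a list of 7 numbers: the shift along the tool's x, y, z in cm, then the turn, a rotation vector about the tool's x, y, z in degrees, then the finger opening in cm, from 0 to 8.54. In form: [[tx, ty, tz, wx, wy, wz, fingers], ...]. A call has exactly 8 rows; each row shifts and turns the commanded pose from where the row before left it, along the tool's axes as they then stand; what a row does not reach is not made up. A row lasts 1/8 s, in which the tool goes at most 62.5 mm and 10.7 degrees, less where a joint would pass 70% of its speed; a pose out of reach is approached as far as the arm can. A call is refused whole if a number of a shift passes 6.25 or a number of a turn 10.7, either way. A call with a gripper value outside its range is refused whole. The fingers move at their own pace and stop on an object; "force" is the grip in N (left out, the last holds). Time passes only in rows, so rows that do not move let the fingers close, or fill a call up. It gives the time, the measured TCP pose, the force, the opening and the grip force at its end, in the units of the state.
- r.get_obs(): the state, without advancing time (a new reading comes with each control period).
- r.get_image(name): name is "scene" or "top"; returns (picture, depth): 384x512x3 uint8, red, green, blue; 384x512 float32, m along the optical axis (not along the pixel's ray), 0 where there is no reading.
- r.camera_info(name): a dict with "camera_matrix" (3x3 intrinsics, pixels), "pose" (4x4, takes a point from camera to world coordinates). Camera axes: x right, y down, z forward; pixel columns grow to the right and rows downward; lengths in m; the calibration is good to about 2 mm. A picture is of the moment at which its call begins. camera_info takes no time and is no camera call.
- r.job_done(): hands the job in; it is judged then, once.
The state is a dict: "time": time; "qpos": joint angles; "joint_velocities": joint speeds; "joint_torque": joint torques, N m; "eef_pos": TCP position; "ee_rot": TCP orientation; "ft_force": force on the tool from outside, world axes, zero at the start; "wrist_torque": the same for the moment, N m; "finger_gap": finger opening in m; "finger_force": force on a finger pad.
Only numpy, scipy, OpenCV 4.12 (cv2) and the standard library are available. Lean on these libraries where they do the work, as an engineer would, in place of code of your own. Each camera call takes 0.05 s, during which the arm holds its last target. There are 200 camera calls.

## Working session

There is one attempt and no reset: what is moved stays moved. The work goes in short steps, Python scripts to look and compute and a tool call to move; the robot and the scene stay as the last step left them, time stands still between calls to the robot, and variables do not carry over. Pictures are saved under pics/ and viewed, at most 14 in all, crops included, and the job is handed in when it is done.

Besides the shell and the picture viewer there is one more tool, called after "Emit:" as name(argument=value, ...) on one line, values as JSON. jog_arm: Moves the arm, as the interface text tells. Its arguments: {"type":"object","properties":{"commands":{"type":"array"},"force":{"type":"number"}},"required":["commands"]}

```bash
mkdir -p pics
cat > h.py <<'E'
import numpy as np, cv2
from cell import r
np.set_printoptions(precision=4,suppress=True)
def snap(n,tag):
    im,d=r.get_image(n); cv2.imwrite(f'pics/{tag}.png',im[:,:,::-1]); np.savez(f'/tmp/{tag}.npz',im=im,d=d); return im,d
def load(tag):
    z=np.load(f'/tmp/{tag}.npz'); return z['im'],z['d']
def pt(n,u,v,d):
    c=r.camera_info(n);K=c['camera_matrix'];T=c['pose']
    p=np.array([(u-K[0,2])/K[0,0]*d,(v-K[1,2])/K[1,1]*d,d]); return T[:3,:3]@p+T[:3,3]
def cloud(n,d):
    c=r.camera_info(n);K=c['camera_matrix'];T=c['pose']
    v,u=np.mgrid[:d.shape[0],:d.shape[1]]
    p=np.stack([(u-K[0,2])/K[0,0]*d,(v-K[1,2])/K[1,1]*d,d],-1)
    return p@T[:3,:3].T+T[:3,3]
def proj(n,P):
    c=r.camera_info(n);K=c['camera_matrix'];T=c['pose']
    p=(np.atleast_2d(P)-T[:3,3])@T[:3,:3]; q=p@K.T; return q[:,:2]/q[:,2:]
E
python3 - <<'E'
from h import *
for n in('top','scene'):
    snap(n,n+'0'); c=r.camera_info(n); print(n,c['camera_matrix'],c['pose'])
    im=cv2.imread(f'pics/{n}0.png'); cv2.imwrite(f'pics/{n}0b.png',cv2.resize(im,(800,600),interpolation=cv2.INTER_CUBIC))
o=r.get_obs(); print(o)
E
```

```text
top [[389.7771   0.     253.9348]
 [  0.     389.7771 187.3403]
 [  0.       0.       1.    ]] [[-0.0048 -0.9971  0.0756  0.3977]
 [-0.9999  0.004  -0.0109  0.0072]
 [ 0.0106 -0.0757 -0.9971  1.1597]
 [ 0.      0.      0.      1.    ]]
scene [[464.8942   0.     257.4826]
 [  0.     464.8942 183.4656]
 [  0.       0.       1.    ]] [[-0.6815  0.5658 -0.4642  1.2162]
 [ 0.7317  0.5142 -0.4475  0.7295]
 [-0.0145 -0.6446 -0.7644  1.2961]
 [ 0.      0.      0.      1.    ]]
{'time': 0.1, 'qpos': array([-65.2303,  35.2846,  -0.7219,  81.6339,   0.4631,  63.2223,
        -2.3161]), 'joint_velocities': array([ 0.0113, -0.1269,  0.0222, -0.2014,  0.006 , -0.0198,  0.0464]), 'joint_torque': array([  0.0012, -47.0387,   0.2602, -17.1571,   0.0101,   0.0058,
        -0.    ]), 'eef_pos': array([0.2876, 0.5822, 0.2522]), 'ee_rot': array([[-0.8966,  0.4429, -0.001 ],
       [ 0.4429,  0.8966, -0.0022],
       [-0.    , -0.0024, -1.    ]]), 'ft_force': array([ 0.2434, -0.1789,  0.3518]), 'wrist_torque': array([0.06  , 0.0043, 0.0326]), 'finger_force': 0.0, 'finger_gap': 0.08508442223517872}
```

View pics/top0b.png

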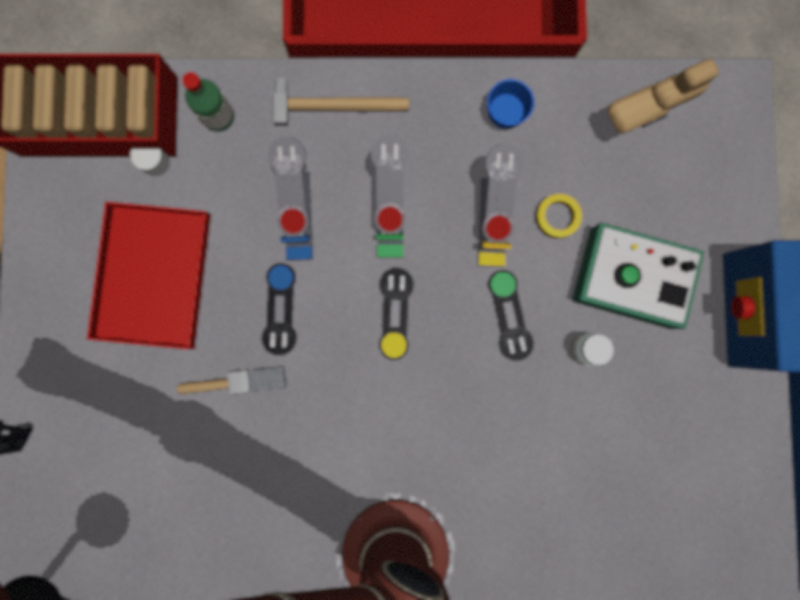

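View pics/scene0b.png

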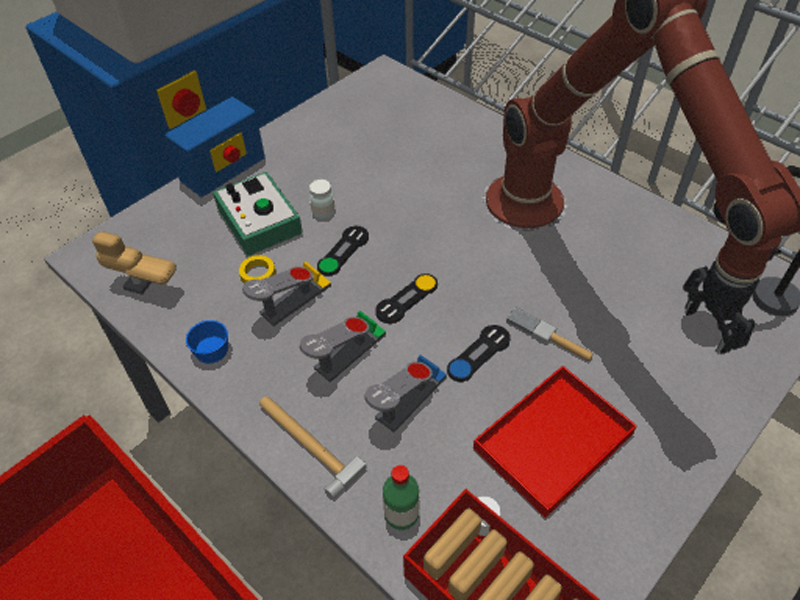

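The top view shows three black soles, from left to right blue at (280,308), yellow at (395,313) and green at (510,315). Their rests sit above them: blue at (292,190), green at (390,185) and yellow at (498,190), each holding a reject. The tray is at (150,275) and the button at (628,275). Next I'll measure all of these from depth and outlines.

```bash
cat >> h.py <<'E'
def disc(n,im,d,box,col):
    hsv=cv2.cvtColor(cv2.GaussianBlur(im,(3,3),0),cv2.COLOR_RGB2HSV); h,s,v=[hsv[...,i].astype(int) for i in range(3)]
    m={'red':((h<8)|(h>172))&(s>140),'blue':(h>100)&(h<125)&(s>120),'yellow':(h>18)&(h<33)&(s>120),'green':(h>45)&(h<85)&(s>100)}[col]&(v>50)
    w=np.zeros_like(m); a,b,c,e=box; w[b:e,a:c]=1; return m&w
def raypl(n,uv,p0,nrm):
    c=r.camera_info(n);K=c['camera_matrix'];T=c['pose']
    uv=np.atleast_2d(uv); q=np.c_[(uv[:,0]-K[0,2])/K[0,0],(uv[:,1]-K[1,2])/K[1,1],np.ones(len(uv))]@T[:3,:3].T
    t=((p0-T[:3,3])@nrm)/(q@nrm); return T[:3,3]+q*t[:,None]
E
python3 - <<'E'
from h import *
for n in('top','scene'):
    im,d=load(n+'0'); C=cloud(n,d)
    X=C[...,0];Y=C[...,1];Z=C[...,2]
    t=(X>.4)&(X<.45)&(np.abs(Y)<.1)&(d>0); print(n,'table z',np.median(Z[t]),Z[t].std())
    for col in('red','blue','yellow','green'):
        m=disc(n,im,d,(0,0,512,384),col)
        k,L,st,ce=cv2.connectedComponentsWithStats(m.astype(np.uint8))
        for i in range(1,k):
            if 12<st[i,4]<4000:
                q=L==i; q&=d>0
                if q.sum()<5: continue
                p=np.median(C[q],0)
                if p[2]>-.05 and p[0]<1.0: print(col,st[i],ce[i],p)
E
```

```text
top table z 0.0006959829333575973 0.004078292612095821
red [   0   35  112   64 2527] [63.9177 69.3368] [0.7949 0.528  0.0756]
red [117  47  11  11  93] [122.2688  52.    ] [0.8279 0.3382 0.1697]
red [242 133  15  14 158] [249.2025 139.6076] [0.6148 0.0086 0.0731]
red [180 134  15  15 164] [187.0061 141.0854] [0.6116 0.1833 0.0729]
red [312 139  14  14 157] [318.5924 145.3567] [ 0.5989 -0.1885  0.0725]
red [469 190  14  14 169] [475.4911 196.4024] [ 0.4512 -0.608   0.1042]
red [221 331  28  41 232] [229.6681 349.6034] [0.0218 0.0736 0.0139]
red [250 331  20   9  46] [259.2174 334.1957] [ 0.0662 -0.0191  0.019 ]
red [241 367  15  17  84] [248.2857 375.7262] [0.0611 0.0103 0.3036]
blue [312  51  29  31 705] [325.7404  65.8809] [ 0.8522 -0.2236  0.0146]
blue [181 151  16   4  49] [188.898  152.8367] [0.5789 0.1782 0.066 ]
blue [ 491  155   21   85 1505] [502.4831 194.6392] [ 0.4537 -0.6468  0.1595]
blue [184 158  15   8 112] [190.8839 161.3125] [0.5633 0.1811 0.0125]
blue [172 170  16  16 203] [179.2414 177.3202] [0.5163 0.2164 0.0082]
yellow [343 124  29  28 368] [357.375  137.6875] [ 
[... 3014 characters left out ...]
[114.259  62.   ] [ 0.3252 -1.0882 -0.023 ]
yellow [135  85  22  24 211] [144.782   96.2133] [ 0.4693 -0.6243  0.0986]
yellow [153 163  23  18 246] [163.6545 170.6504] [ 0.6241 -0.3242  0.0204]
yellow [194 168  17  17 117] [202.8718 176.4103] [ 0.5614 -0.1744  0.015 ]
yellow [265 176  14  11 122] [271.8525 180.6721] [0.3887 0.0049 0.0067]
green [137 123  55  39 524] [167.2901 147.7271] [ 0.5623 -0.3627  0.0403]
green [164 127   9   7  50] [167.78 130.08] [ 0.5134 -0.4155  0.0818]
green [204 164  13  11 112] [210.125  169.1696] [ 0.5002 -0.2036  0.0068]
green [229 199  18  17 103] [237.9709 208.0583] [0.5806 0.024  0.0516]
green [246 306  21  21 302] [256.106  316.3444] [0.8447 0.3554 0.1163]
```

```bash
cat > fit.py <<'E'
from h import *
from scipy.optimize import minimize
def sd(x,y):  # sole signed inside (mm), >0 inside
    return np.maximum.reduce([33-np.hypot(x-55,y),28-np.hypot(x+60,y),np.minimum(24-abs(y),np.minimum(x+60,55-x))])
gx,gy=np.meshgrid(np.arange(-130,131,1.5),np.arange(-130,131,1.5))
def solefit(n,mask,p,yaw,tilt=0.):
    # p: guess of centre of the seen face; returns centre and yaw(deg)
    def fr(a): 
        c,s=np.cos(a),np.sin(a); ct,st=np.cos(tilt),np.sin(tilt)
        return np.array([[c*ct,-s,-c*st],[s*ct,c,-s*st],[st,0,ct]])
    R=fr(np.radians(yaw)); G=p+(gx[...,None]*R[:,0]+gy[...,None]*R[:,1])/1000
    uv=proj(n,G.reshape(-1,3)).astype(np.float32)
    m=cv2.remap(mask.astype(np.float32),uv[:,0].reshape(gx.shape),uv[:,1].reshape(gx.shape),cv2.INTER_LINEAR)
    def f(q):
        c,s=np.cos(q[2]/50),np.sin(q[2]/50); x=gx-q[0]; y=gy-q[1]
        T=1/(1+np.exp(-sd(c*x+s*y,-s*x+c*y)/1.5)); return ((T-m)**2).sum()
    b=min((minimize(f,[a,e,0],method='Nelder-Mead',options=dict(initial_simplex=np.array([[a,e,0],[a+6,e,0],[a,e+6,0],[a,e,6]]))) for a in(-8,8) for e in(-6,6)),key=lambda z:z.fun)
    q=b.x; return p+R@np.array([q[0],q[1],0])/1000, yaw+np.degrees(q[2]/50), b.fun/ (sd(gx,gy)>0).sum()
def blackmask(n,im,guess,zmax=95):
    g=cv2.cvtColor(im,cv2.COLOR_RGB2GRAY); hsv=cv2.cvtColor(im,cv2.COLOR_RGB2HSV)
    m=((g<zmax*.62)|(hsv[...,1]>110)).astype(np.uint8); 
    k,L,st,ce=cv2.connectedComponentsWithStats(m); u,v=proj(n,guess)[0]
    box=m.copy(); out=np.zeros_like(m)
    cs,_=cv2.findContours(m,cv2.RETR_EXTERNAL,cv2.CHAIN_APPROX_NONE)
    c=[c for c in cs if cv2.pointPolygonTest(c,(float(u),float(v)),False)>=0]
    if c: cv2.drawContours(out,[max(c,key=cv2.contourArea)],-1,1,-1)
    return out
E
python3 - <<'E'
from fit import *
for nm,h,yaw in(('blue',(.5163,.2172,.008),180),('yellow',(.3886,.003,.008),0),('green',(.5003,-.2055,.008),195)):
    a=np.radians(yaw); p=np.array(h)+.06*np.array([np.cos(a),np.sin(a),0])
    for n in('top','scene'):
        im,d=load(n+'0'); m=blackmask(n,im,p); g=cv2.cvtColor(im,cv2.COLOR_RGB2GRAY)
        print(nm,n,m.sum(),*solefit(n,m,p,yaw))
for nm,h in(('blue',(.612,.1843,.0725)),('green',(.6148,.009,.072)),('yellow',(.599,-.188,.0715))):
    h=np.array(h); p=h+.06*np.array([.94,0,.342])
    im,d=load('top0'); C=cloud('top',d); D=np.hypot(C[...,0]-p[0],C[...,1]-p[1])
    hsv=cv2.cvtColor(im,cv2.COLOR_RGB2HSV).astype(int)
    lip=(hsv[...,1]>90)&(hsv[...,0]>15)&(hsv[...,0]<130)
    dz=cv2.medianBlur(d,3); Z=cloud('top',dz)[...,2]
    m=((Z>.05)&(D<.11)&~lip).astype(np.uint8)
    S=(m>0)&(D<.09); A=np.c_[C[S][:,:2],np.ones(S.sum())]; co=np.linalg.lstsq(A,C[S][:,2],rcond=None)[0]
    print(nm,m.sum(),'slope',np.degrees(np.arctan(np.hypot(*co[:2]))),'dir',np.degrees(np.arctan2(co[1],co[0])),'z at p',co@[*p[:2],1])
    print(*solefit('top',m,p,np.degrees(np.arctan2(co[1],co[0])),np.radians(20)))
    for n in('top','scene'):
        im,d=load(n+'0'); u=proj(n,h)[0].astype(int); mm=disc(n,im,d,(u[0]-14,u[1]-14,u[0]+14,u[1]+14),'red'); v,w=np.nonzero(mm)
        print(' disc',n,raypl(n,[w.mean(),v.mean()],h,np.array([-.342,0,.94])))
    # foot patch/lip colour
for n in('top','scene'):
    im,d=load(n+'0'); C=cloud(n,d); P=C[(np.abs(C[...,0]-.48)<.12)&(np.abs(C[...,1]-.43)<.12)]
    hs=disc(n,im,d,(0,0,512,384),'red')
    rd=hs&(np.hypot(C[...,0]-.5,C[...,1]-.43)<.18)
    cs,_=cv2.findContours(rd.astype(np.uint8),cv2.RETR_EXTERNAL,cv2.CHAIN_APPROX_NONE); c=max(cs,key=cv2.contourArea)
    b=cv2.boxPoints(cv2.minAreaRect(c)); ap=cv2.approxPolyDP(c,8,True)[:,0].astype(float)
    Q=raypl(n,ap,np.array([0,0,.035]),np.array([0,0,1.])); print('tray',n,Q[:,:2].tolist(),Q[:,:2].mean(0))
    print('floor z',np.median(C[rd][:,2]))
# make crop of rests
for n,b,k in(('top',(165,80,345,240),4),):
    im=cv2.imread(f'pics/{n}0.png')[b[1]:b[3],b[0]:b[2]]; cv2.imwrite(f'pics/crop_{n}.png',cv2.resize(im,None,fx=3.7,fy=3.7,interpolation=cv2.INTER_CUBIC))
E
```

```text
blue top 857 [0.4564 0.2167 0.008 ] 178.82906268414152 0.0794992513756904
blue scene 666 [0.46   0.2219 0.008 ] 178.90477895701116 0.01822480149498983
yellow top 0 [ 0.4429 -0.0122  0.008 ] 10.079484802522648 0.9298787281537011
yellow scene 562 [0.4502 0.0047 0.008 ] -2.6357246974159807 0.021576210145523328
green top 0 [ 0.4439 -0.2049  0.008 ] 205.07948480252264 0.9298787281537011
green scene 1148 [ 0.4479 -0.212   0.008 ] 191.7792064734034 0.39799876001518103
blue 1191 slope 20.29128678769816 dir 1.3968845146806388 z at p 0.092790319368832
[0.6673 0.1871 0.0926] 2.589098723216744 0.021360558962541545
 disc top [[0.6116 0.1833 0.0724]]
 disc scene [[0.6127 0.1862 0.0728]]
green 1168 slope 20.212586958317146 dir 0.9891480575096492 z at p 0.09275896287416965
[0.671  0.009  0.0925] 0.19976249740937713 0.023323893975017135
 disc top [[0.6154 0.008  0.0722]]
 disc scene [[0.6158 0.0103 0.0724]]
yellow 1165 slope 20.042649179634637 dir -4.266638252591931 z at p 0.09306041635511156
[ 0.6551 -0.1891  0.092 ] -2.7704495397689115 0.01717431613873553
 disc top [[ 0.5986 -0.1882  0.0713]]
 disc scene [[ 0.5986 -0.186   0.0713]]
tray top [[0.6525464780129104, 0.52681481967687], [0.40293889268257116, 0.5590715196996858], [0.38776442516927795, 0.3733571736773001], [0.631438598784857, 0.3493802269245451]] [0.5187 0.4522]
floor z 0.005112660900748134
tray scene [[0.3846824975284897, 0.387467944953577], [0.6371996649281468, 0.35664789279367654], [0.6693818234806987, 0.5209875234694354], [0.6489524143089003, 0.547533664889154], [0.4071995669256988, 0.5675312935184031]] [0.5495 0.476 ]
floor z 0.004604861686353101
```

View pics/crop_top.png

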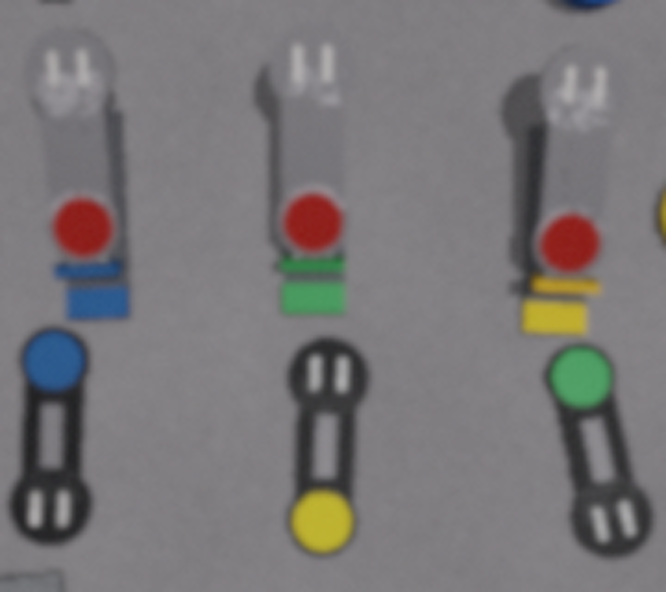

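The crop shows red reject discs at (83,227), (312,222) and (570,243), each against a coloured lip. The new soles' heel discs are blue at (54,361), yellow at (322,521) and green at (582,377). I'll refine the black-sole fits with a better threshold.

Run:
```python
from fit import *
for nm,h,yaw in(('blue',(.5163,.2172,.008),180),('yellow',(.3886,.003,.008),-2),('green',(.5003,-.2055,.008),192)):
    a=np.radians(yaw); p=np.array(h)+.06*np.array([np.cos(a),np.sin(a),0])
    for n in('top','scene'):
        im,d=load(n+'0'); g=cv2.cvtColor(im,cv2.COLOR_RGB2GRAY)
        t=np.median(g[170:230,150:350]) if n=='top' else np.median(g[150:250,200:320])
        hsv=cv2.cvtColor(im,cv2.COLOR_RGB2HSV); X=raypl(n,np.stack(np.meshgrid(np.arange(512),np.arange(384)),-1).reshape(-1,2),np.array([0,0,.008]),np.array([0,0,1.])).reshape(384,512,3)
        near=np.hypot(X[...,0]-p[0],X[...,1]-p[1])<.1
        m=(((g<t*.68)|(hsv[...,1]>120))&near).astype(np.uint8); m=cv2.morphologyEx(m,cv2.MORPH_CLOSE,np.ones((3,3)))
        cs,_=cv2.findContours(m,cv2.RETR_EXTERNAL,cv2.CHAIN_APPROX_NONE); o=np.zeros_like(m); cv2.drawContours(o,[max(cs,key=cv2.contourArea)],-1,1,-1)
        print(nm,n,t,o.sum(),*solefit(n,o,p,yaw))
```

```text
blue top 127.0 987 [0.4565 0.2168 0.008 ] 178.63211862808654 0.01617282671701839
blue scene 136.0 737 [0.4597 0.2219 0.008 ] 178.79063987927807 0.07036343324518775
yellow top 127.0 925 [ 0.4483 -0.001   0.008 ] -2.5200608330846626 0.03898501873220498
yellow scene 136.0 611 [0.4502 0.0039 0.008 ] -2.099697688512841 0.06369507991327888
green top 127.0 939 [ 0.4419 -0.2173  0.008 ] 192.63199291224035 0.039229880427841764
green scene 136.0 543 [ 0.4477 -0.2121  0.008 ] 191.8609760731053 0.11525078854569558
```

```bash
cat > plan.py <<'E'
from h import *
from scipy.spatial.transform import Rotation as Ro
def Rseat(yaw,tilt=20,flip=False):
    a,t=np.radians([yaw,tilt]); c,s,ct,st=np.cos(a),np.sin(a),np.cos(t),np.sin(t)
    x=np.array([c*ct,s*ct,st]); y=np.array([-s,c,0]); z=np.cross(x,y)
    return np.c_[x,-y,-z] if flip else np.c_[-x,y,-z]
def plan(wps,grip0):
    """wps: (pos,R,grip,maxstep_cm,minrows) ; prints rows"""
    o=r.get_obs(); p=o['eef_pos'].copy(); R=o['ee_rot'].copy(); rows=[]
    for pos,R1,g,ms,mr in wps:
        pos=p if pos is None else np.array(pos,float); R1=R if R1 is None else R1
        rv=Ro.from_matrix(R.T@R1).as_rotvec(degrees=True)
        n=int(max(mr,np.ceil(np.linalg.norm(pos-p)*100/ms),np.ceil(np.linalg.norm(rv)/9.5)))
        for k in range(n):
            f=1/(n-k); t=R.T@(pos-p)*100*f; w=Ro.from_matrix(R.T@R1).as_rotvec(degrees=True)*f
            t=np.round(t,2); w=np.round(w,1); p=p+R@t/100; R=R@Ro.from_rotvec(w,degrees=True).as_matrix()
            rows.append([float(x)+0.0 for x in (*t,*w,g)])
    while len(rows)%8: rows.append([0,0,0,0,0,0,wps[-1][2]])
    for i in range(0,len(rows),8): print('['+','.join('['+','.join('%g'%x for x in q)+']' for q in rows[i:i+8])+']')
def st():
    o=r.get_obs(); print('t %.2f'%o['time'],o['eef_pos'],'F',o['ft_force'],'gap',round(o['finger_gap'],4),'ff',round(float(o['finger_force']),1),'q',o['qpos'].round(0)); return o
E
python3 - <<'E'
from plan import *
R=Rseat(2); S=np.array([.6694,.1885,.0888]); z=R[:,2]
plan([(S-z*.10,R,8.5,5,0),(S-z*.003,R,8.5,2.5,8)],8.5)
E
```

```text
[[-4.42,-1.82,0.64,-0.5,-1.8,-2.5,8.5],[-4.32,-2.01,0.76,-0.5,-1.8,-2.5,8.5],[-4.2,-2.21,0.87,-0.5,-1.8,-2.6,8.5],[-4.07,-2.4,0.98,-0.4,-1.8,-2.5,8.5],[-3.92,-2.58,1.09,-0.5,-1.8,-2.6,8.5],[-3.77,-2.77,1.19,-0.5,-1.8,-2.5,8.5],[-3.6,-2.94,1.28,-0.4,-1.8,-2.6,8.5],[-3.43,-3.11,1.37,-0.5,-1.7,-2.5,8.5]]
[[-3.24,-3.27,1.44,-0.4,-1.8,-2.6,8.5],[-3.05,-3.42,1.51,-0.5,-1.7,-2.5,8.5],[-2.85,-3.57,1.56,-0.4,-1.8,-2.6,8.5],[0,0,1.21,0,0,0,8.5],[0,0,1.21,0,0,0,8.5],[0,0,1.21,0,0,0,8.5],[0,0,1.21,0,0,0,8.5],[0,0,1.22,0,0,0,8.5]]
[[0,0,1.21,0,0,0,8.5],[0,0,1.22,0,0,0,8.5],[0,0.01,1.21,0,0,0,8.5],[0,0,0,0,0,0,8.5],[0,0,0,0,0,0,8.5],[0,0,0,0,0,0,8.5],[0,0,0,0,0,0,8.5],[0,0,0,0,0,0,8.5]]
```

```bash
cat >> plan.py <<'E'
def plan(wps,grip0=None):
    """turn rows then shift rows, round numbers, printed as n x row"""
    o=r.get_obs(); p=o['eef_pos'].copy(); R=o['ee_rot'].copy(); tot=0
    for pos,R1,ms in wps:
        if R1 is not None:
            rv=Ro.from_matrix(R.T@R1).as_rotvec(degrees=True); n=int(np.ceil(np.linalg.norm(rv)/10))
            if n and np.linalg.norm(rv)>.15:
                w=np.round(rv/n,1); tot+=n; print(n,'x turn',w.tolist())
                for _ in range(n): R=R@Ro.from_rotvec(w,degrees=True).as_matrix()
        if pos is not None:
            t=R.T@(np.array(pos)-p)*100; n=int(np.ceil(np.linalg.norm(t)/ms))
            if n:
                t=np.round(t/n/.05)*.05 if n>1 else np.round(t,2); tot+=n; print(n,'x shift',t.round(2).tolist()); p=p+R@t*n/100
    print('rows',tot,'end',p)
E
python3 - <<'E'
from plan import *
R=Rseat(2); S=np.array([.6694,.1885,.0888]); z=R[:,2]
plan([(S-z*.10,R,6)])
E
```

```text
4 x turn [-1.3, -4.9, -7.0]
9 x shift [-3.2, -4.5, 2.0]
rows 13 end [0.634  0.1895 0.1808]
```

Emit:
jog_arm(commands=[[0,0,0,-1.3,-4.9,-7,8.5],[0,0,0,-1.3,-4.9,-7,8.5],[0,0,0,-1.3,-4.9,-7,8.5],[0,0,0,-1.3,-4.9,-7,8.5],[-3.2,-4.5,2,0,0,0,8.5],[-3.2,-4.5,2,0,0,0,8.5],[-3.2,-4.5,2,0,0,0,8.5],[-3.2,-4.5,2,0,0,0,8.5]], force=60)

```text
time: 1.1
eef_pos: [0.4426, 0.4068, 0.2208]
ee_rot: [[-0.939, -0.036, 0.343], [-0.033, 0.999, 0.016], [-0.343, 0.004, -0.939]]
ft_force: [0.2, 0.6, 0.2]
finger_gap: 0.0852
finger_force: 0.0
```

Emit:
jog_arm(commands=[[-3.2,-4.5,2,0,0,0,8.5],[-3.2,-4.5,2,0,0,0,8.5],[-3.2,-4.5,2,0,0,0,8.5],[-3.2,-4.5,2,0,0,0,8.5],[-3.2,-4.5,2,0,0,0,8.5],[0,0,0,0,0,0,8.5],[0,0,0,0,0,0,8.5],[0,0,0,0,0,0,8.5]])

```text
time: 2.1
eef_pos: [0.6332, 0.1927, 0.1813]
ee_rot: [[-0.939, -0.039, 0.342], [-0.035, 0.999, 0.019], [-0.343, 0.005, -0.939]]
ft_force: [0.7, -0.7, -0.1]
finger_gap: 0.0853
finger_force: 0.0
```

Run:
```python
from plan import *
st()
R=Rseat(2); S=np.array([.6694,.1885,.0888]); z=R[:,2]
plan([(S-z*.003,R,1.7)])
```

```text
t 2.10 [0.6332 0.1927 0.1813] F [ 0.6851 -0.675  -0.0748] gap 0.0853 ff 0.0 q [-18.  34.  -5. 101.  21.  27.  53.]
1 x turn [0.4, 0.0, 0.1]
6 x shift [-0.05, -0.1, 1.6]
rows 7 end [0.6691 0.1879 0.0922]
```

Emit:
jog_arm(commands=[[-0.05,-0.1,1.6,0,0,0,8.5],[-0.05,-0.1,1.6,0,0,0,8.5],[-0.05,-0.1,1.6,0,0,0,8.5],[-0.05,-0.1,1.6,0,0,0,8.5],[-0.05,-0.1,1.6,0,0,0,8.5],[-0.05,-0.1,1.6,0,0,0,8.5],[0,0,0,0,0,0,7],[0,0,0,0,0,0,6]])

```text
time: 3.1
eef_pos: [0.6705, 0.1861, 0.0924]
ee_rot: [[-0.939, -0.036, 0.343], [-0.032, 0.999, 0.017], [-0.344, 0.005, -0.939]]
ft_force: [-0.5, 0.3, 0.8]
finger_gap: 0.0601
finger_force: 0.0
```

Emit:
jog_arm(commands=[[0,0,0,0,0,0,5],[0,0,0,0,0,0,4],[0,0,0,0,0,0,3],[0,0,0,0,0,0,3],[0,0,0,0,0,0,3],[0,0,0,0,0,0,3],[0,0,0,0,0,0,3],[0,0,0,0,0,0,3]])

```text
time: 4.1
eef_pos: [0.6706, 0.1862, 0.0934]
ee_rot: [[-0.938, -0.036, 0.344], [-0.032, 0.999, 0.017], [-0.345, 0.005, -0.939]]
ft_force: [-3.0, -0.1, 5.8]
finger_gap: 0.0463
finger_force: 62.1
```

Run:
```python
from plan import *
o=st(); print(o['ee_rot'])
for n in('top','scene'): snap(n,n+'1')
a=cv2.imread('pics/scene1.png')[130:290,140:360]; cv2.imwrite('pics/c1.png',cv2.resize(a,None,fx=3.5,fy=3.5,interpolation=cv2.INTER_CUBIC))
```

```text
t 4.10 [0.6706 0.1862 0.0934] F [-2.9894 -0.122   5.8061] gap 0.0463 ff 62.1 q [-18.  43.  -2. 100.  23.  19.  52.]
[[-0.9382 -0.036   0.3442]
 [-0.0322  0.9993  0.0169]
 [-0.3445  0.0047 -0.9388]]
```

View pics/c1.png

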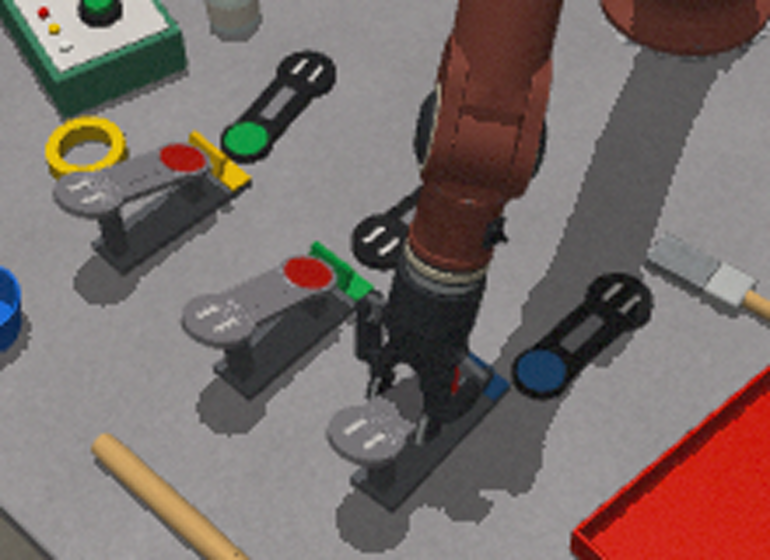

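The jaws hold the blue reject at its waist, at (420,430) in the crop, with a gap of 46 mm. Lifting now, then I'll check the camera bias on the held sole.

Emit:
jog_arm(commands=[[0,0,-1,0,0,0,3],[0,0,-2,0,0,0,3],[0,0,-3,0,0,0,3],[0,0,-4,0,0,0,3],[0,0,-4,0,0,0,3],[0,0,-2,0,0,0,3],[0,0,0,0,0,0,3],[0,0,0,0,0,0,3]])

```text
time: 5.2
eef_pos: [0.6149, 0.1827, 0.2408]
ee_rot: [[-0.94, -0.035, 0.34], [-0.032, 0.999, 0.015], [-0.341, 0.003, -0.94]]
ft_force: [0.7, -0.3, -0.4]
finger_gap: 0.0464
finger_force: 62.4
```

Run:
```python
from plan import *
o=st(); p=o['eef_pos'];R=o['ee_rot']
for n in('top','scene'):
    im,d=snap(n,n+'2')
    # bottom/top faces: heel disc centre predicted in tool frame: sole x=-tool x
    c=p+R@np.array([.06,0,.003-.004]); u=proj(n,c)[0]; 
    m=disc(n,im,d,tuple(int(x) for x in(u[0]-16,u[1]-16,u[0]+16,u[1]+16)),'red'); v,w=np.nonzero(m)
    print(n,'pred',c,u,'seen',m.sum(),w.mean() if len(w) else 0,v.mean() if len(v) else 0, raypl(n,[w.mean(),v.mean()],c,R[:,2]) if len(w) else '')
    b=[int(max(x,0)) for x in (u[0]-60,u[1]-60,u[0]+60,u[1]+60)]; a=im[b[1]:b[3],b[0]:b[2],::-1]
    cv2.imwrite(f'pics/h_{n}.png',cv2.resize(a,(400,400),interpolation=cv2.INTER_CUBIC))
cv2.imwrite('pics/h2.png',np.hstack([cv2.imread('pics/h_top.png'),cv2.imread('pics/h_scene.png')]))
```

```text
t 5.20 [0.6149 0.1827 0.2408] F [ 0.7199 -0.3485 -0.4124] gap 0.0464 ff 62.4 q [-16.  28.  -8. 101.  19.  34.  56.]
top pred [0.5581 0.1807 0.2213] [178.0283 150.9448] seen 220 175.55 155.4227272727273 [[0.5478 0.1873 0.2177]]
scene pred [0.5581 0.1807 0.2213] [278.6498 196.4477] seen 9 282.22222222222223 197.11111111111111 [[0.5515 0.189  0.2191]]
```

View pics/h2.png

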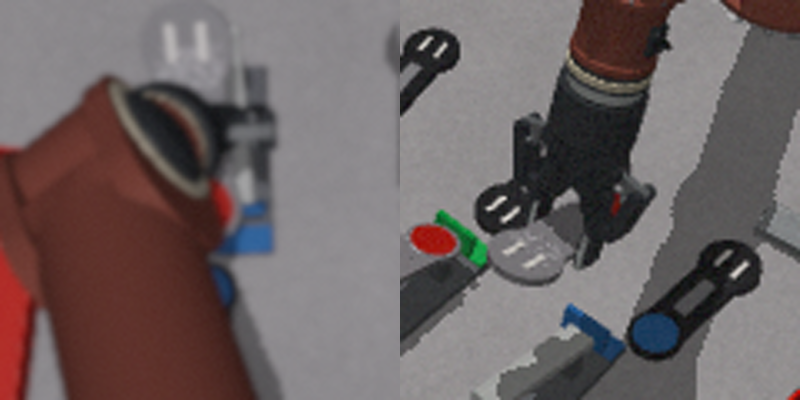

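Both views show the reject held level with its toe outwards, and the rest empty below it. I'll carry it to the near half of the tray, looking at the tray again just before lowering.

Run:
```python
from plan import *
plan([([.514,.410,.16],Rseat(-6.5,0),6)])
```

```text
3 x turn [0.5, 6.6, 2.8]
5 x shift [2.5, 4.3, 1.6]
rows 8 end [0.515  0.4107 0.1609]
```

Emit:
jog_arm(commands=[[0,0,0,0.5,6.6,2.8,3],[0,0,0,0.5,6.6,2.8,3],[0,0,0,0.5,6.6,2.8,3],[2.5,4.3,1.6,0,0,0,3],[2.5,4.3,1.6,0,0,0,3],[2.5,4.3,1.6,0,0,0,3],[2.5,4.3,1.6,0,0,0,3],[2.5,4.3,1.6,0,0,0,3]])

```text
time: 6.3
eef_pos: [0.515, 0.4123, 0.1607]
ee_rot: [[-0.994, 0.112, 0.003], [0.112, 0.994, 0.002], [-0.002, 0.003, -1.0]]
ft_force: [0.6, 0.3, -0.7]
finger_gap: 0.0464
finger_force: 62.3
```

```bash
cat >> h.py <<'E'
def tray(tag,n='scene'):
    # fit tray rim rectangle from red pixels: centre, yaw
    from scipy.optimize import minimize
    im,d=load(tag); C=cloud(n,d); m=disc(n,im,d,(0,0,512,384),'red').astype(np.float32)
    gx,gy=np.meshgrid(np.arange(.3,.78,.004),np.arange(.26,.64,.004)); 
    uv=proj(n,np.stack([gx,gy,0*gx+.035],-1).reshape(-1,3)).astype(np.float32).reshape(*gx.shape,2)
    M=cv2.remap(m,uv[...,0],uv[...,1],cv2.INTER_LINEAR)
    def f(q):
        a=q[2]; x=(gx-q[0])*np.cos(a)+(gy-q[1])*np.sin(a); y=-(gx-q[0])*np.sin(a)+(gy-q[1])*np.cos(a)
        T=1/(1+np.exp(np.clip(np.maximum(abs(x)-.13,abs(y)-.095)/.003,-30,30))); return ((T-M)**2).sum()
    b=min((minimize(f,[x,y,a],method='Nelder-Mead',options=dict(initial_simplex=[[x,y,a],[x+.02,y,a],[x,y+.02,a],[x,y,a+.1]])) for x in(.5,.54) for y in(.43,.47) for a in(-.15,.05)),key=lambda z:z.fun)
    return b.x[:2],np.degrees(b.x[2]),b.fun/(.26*.19/.004**2)
E
python3 - <<'E'
from plan import *
st()
for n in('top','scene'):
    print(n,'before',*tray(n+'0',n)); snap(n,n+'3'); print(n,'now',*tray(n+'3',n))
im=cv2.imread('pics/top3.png')[60:260,30:230]; im2=cv2.imread('pics/scene3.png')[170:370,240:440]
cv2.imwrite('pics/t3.png',cv2.resize(np.hstack([im,im2]),(800,400)))
plan([([.514,.410,.032],Rseat(-6.5,0),2)])
E
```

```text
t 6.30 [0.515  0.4123 0.1607] F [ 0.6033  0.2786 -0.7246] gap 0.0464 ff 62.3 q [-35.  42. -10.  86.   9.  53.  36.]
top before [0.5187 0.4538] -5.719436289271211 0.1399525367390711
top now [0.5164 0.451 ] -4.684259290847022 0.7168692564311584
scene before [0.5278 0.4639] -5.84638888864691 0.1711682158259443
scene now [0.5318 0.4674] -7.284945226002332 0.29875815712132203
1 x turn [0.4, -0.3, 0.8]
7 x shift [-0.1, -0.1, 1.8]
rows 8 end [0.5144 0.4113 0.0331]
```

View pics/t3.png

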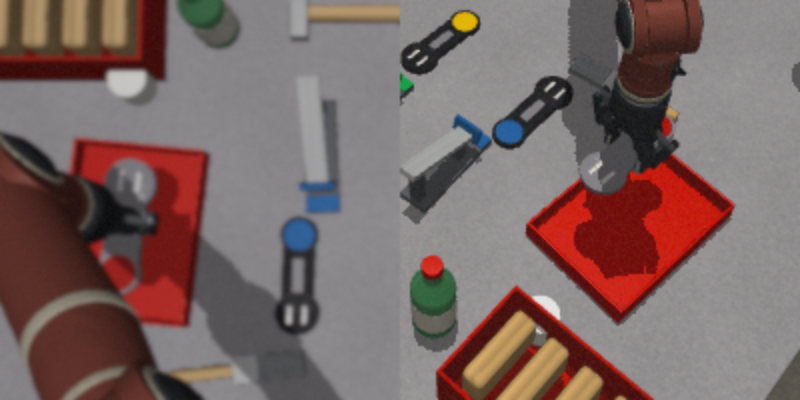

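The tray hasn't moved and the sole is above its near half. I'll lower it and release.

Emit:
jog_arm(commands=[[-0.1,-0.1,1.8,0,0,0,3],[-0.1,-0.1,1.8,0,0,0,3],[-0.1,-0.1,1.8,0,0,0,3],[-0.1,-0.1,1.8,0,0,0,3],[-0.1,-0.1,1.8,0,0,0,3],[-0.1,-0.1,1.8,0,0,0,3],[-0.1,-0.1,1.8,0,0,0,3],[0,0,0,0,0,0,3]])

```text
time: 7.4
eef_pos: [0.5219, 0.4053, 0.0356]
ee_rot: [[-0.994, 0.111, 0.003], [0.111, 0.994, 0.006], [-0.003, 0.006, -1.0]]
ft_force: [1.0, 2.9, -3.5]
finger_gap: 0.0466
finger_force: 65.0
```

Emit:
jog_arm(commands=[[0,0,0,0,0,0,5],[0,0,0,0,0,0,6],[0,0,0,0,0,0,6],[0,0,0,0,0,0,6],[0,0,-4,0,0,0,6],[0,0,-5,0,0,0,6],[0,0,-5,0,0,0,6],[0,0,-5,0,0,0,8.5]])

```text
time: 8.4
eef_pos: [0.522, 0.3999, 0.2284]
ee_rot: [[-0.993, 0.115, 0.003], [0.115, 0.993, -0.002], [-0.003, -0.001, -1.0]]
ft_force: [1.3, 0.4, 0.4]
finger_gap: 0.076
finger_force: 0.0
```

Run:
```python
from plan import *
st()
R=Rseat(0.6); S=np.array([.6724,.010,.0888]); z=R[:,2]
plan([([.5,.25,.22],R,6),(S-z*.10,R,6)])
```

```text
t 8.40 [0.522  0.3999 0.2284] F [1.2545 0.3591 0.3512] gap 0.076 ff 0.0 q [-33.  38. -11.  82.   8.  61.  38.]
3 x turn [-0.4, -6.6, -2.4]
3 x shift [0.85, -5.0, 0.0]
1 x turn [-0.1, 0.0, 0.1]
5 x shift [-2.3, -4.85, 1.65]
rows 12 end [0.6387 0.0086 0.182 ]
```

Emit:
jog_arm(commands=[[0,0,0,-0.4,-6.6,-2.4,8.5],[0,0,0,-0.4,-6.6,-2.4,8.5],[0,0,0,-0.4,-6.6,-2.4,8.5],[0.85,-5,0,0,0,0,8.5],[0.85,-5,0,0,0,0,8.5],[0.85,-5,0,0,0,0,8.5],[-2.3,-4.85,1.65,0,0,0,8.5],[-2.3,-4.85,1.65,0,0,0,8.5]])

```text
time: 9.4
eef_pos: [0.5555, 0.1528, 0.2024]
ee_rot: [[-0.94, -0.013, 0.342], [-0.013, 1.0, 0.003], [-0.342, -0.001, -0.94]]
ft_force: [0.0, -0.0, 0.2]
finger_gap: 0.0849
finger_force: 0.0
```

Emit:
jog_arm(commands=[[-2.3,-4.85,1.65,0,0,0,8.5],[-2.3,-4.85,1.65,0,0,0,8.5],[-2.3,-4.85,1.65,0,0,0,8.5],[0,0,0,0,0,0,8.5],[0,0,0,0,0,0,8.5],[0,0,0,0,0,0,8.5],[0,0,0,0,0,0,8.5],[0,0,0,0,0,0,8.5]])

```text
time: 10.4
eef_pos: [0.6393, 0.0136, 0.1793]
ee_rot: [[-0.939, -0.016, 0.343], [-0.014, 1.0, 0.008], [-0.343, 0.003, -0.939]]
ft_force: [-0.2, -0.1, -0.1]
finger_gap: 0.0847
finger_force: 0.0
```

Run:
```python
from plan import *
st()
R=Rseat(0.6); S=np.array([.6724,.010,.0888]); z=R[:,2]
plan([(S-z*.003,R,1.7)])
```

```text
t 10.40 [0.6393 0.0136 0.1793] F [-0.2376 -0.1493 -0.0709] gap 0.0847 ff 0.0 q [  5.  33. -14. 106.  21.  24.  68.]
1 x turn [0.2, 0.0, 0.3]
6 x shift [-0.0, -0.05, 1.55]
rows 7 end [0.6712 0.011  0.0919]
```

Emit:
jog_arm(commands=[[0,-0.05,1.55,0,0,0,8.5],[0,-0.05,1.55,0,0,0,8.5],[0,-0.05,1.55,0,0,0,8.5],[0,-0.05,1.55,0,0,0,8.5],[0,-0.05,1.55,0,0,0,8.5],[0,-0.05,1.55,0,0,0,8.5],[0,0,0,0,0,0,7],[0,0,0,0,0,0,6]])

```text
time: 11.4
eef_pos: [0.6717, 0.0103, 0.0919]
ee_rot: [[-0.939, -0.014, 0.343], [-0.013, 1.0, 0.008], [-0.343, 0.003, -0.939]]
ft_force: [0.3, 0.1, -0.2]
finger_gap: 0.0601
finger_force: 0.0
```

Emit:
jog_arm(commands=[[0,0,0,0,0,0,5],[0,0,0,0,0,0,4],[0,0,0,0,0,0,3],[0,0,0,0,0,0,3],[0,0,0,0,0,0,3],[0,0,0,0,0,0,3],[0,0,0,0,0,0,3],[0,0,0,0,0,0,3]])

```text
time: 12.4
eef_pos: [0.6717, 0.01, 0.0928]
ee_rot: [[-0.939, -0.014, 0.344], [-0.012, 1.0, 0.007], [-0.344, 0.002, -0.939]]
ft_force: [-3.6, -0.3, 5.9]
finger_gap: 0.0465
finger_force: 61.9
```

Emit:
jog_arm(commands=[[0,0,-1,0,0,0,3],[0,0,-2,0,0,0,3],[0,0,-3,0,0,0,3],[0,0,-4,0,0,0,3],[0,0,-4,0,0,0,3],[0,0,-2,0,0,0,3],[0,0,0,0,0,0,3],[0,0,0,0,0,0,3]])

```text
time: 13.4
eef_pos: [0.6159, 0.0088, 0.2404]
ee_rot: [[-0.94, -0.014, 0.34], [-0.012, 1.0, 0.007], [-0.34, 0.003, -0.94]]
ft_force: [0.6, -0.1, -1.9]
finger_gap: 0.0471
finger_force: 62.4
```

Run:
```python
from plan import *
st()
for n in('top','scene'):
    snap(n,n+'4'); print(n,'now',*tray(n+'4',n))
im=cv2.imread('pics/top4.png')[60:260,30:230]; im2=cv2.imread('pics/scene4.png')[150:350,200:400]
cv2.imwrite('pics/t4.png',cv2.resize(np.hstack([im,im2]),(800,400)))
plan([([.56,.25,.22],Rseat(-6.5,0),6),([.524,.494,.16],Rseat(-6.5,0),6)])
```

```text
t 13.40 [0.6159 0.0088 0.2404] F [ 0.573  -0.1412 -1.8754] gap 0.0471 ff 62.4 q [  9.  27. -18. 105.  18.  31.  71.]
top now [0.5341 0.4394] -6.544623632272165 0.30159426550972207
scene now [0.5428 0.4496] -6.607176815999539 0.3128273187407453
3 x turn [0.5, 6.6, 2.4]
5 x shift [1.65, 4.65, 0.4]
5 x shift [1.3, 4.8, 1.2]
rows 13 end [0.5229 0.495  0.1593]
```

View pics/t4.png

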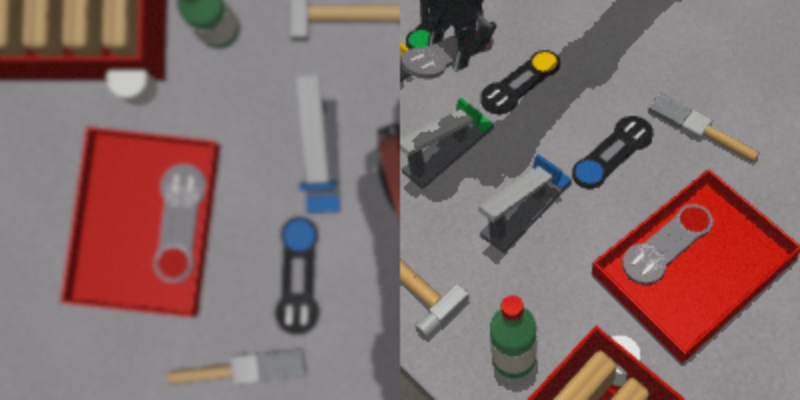

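The tray at (140,220) in the crop has been knocked about 2 cm towards +x and −y. The first reject lies well inside it, near the wall. I'll aim the second at the tray's new far half.

Run:
```python
from plan import *
plan([([.56,.25,.22],Rseat(-6.5,0),6),([.541,.484,.12],Rseat(-6.5,0),6),([.541,.484,.034],Rseat(-6.5,0),2)])
```

```text
3 x turn [0.5, 6.6, 2.4]
5 x shift [1.65, 4.65, 0.4]
5 x shift [0.9, 4.6, 2.0]
5 x shift [0.0, 0.05, 1.7]
rows 18 end [0.5419 0.4851 0.0343]
```

Emit:
jog_arm(commands=[[0,0,0,0.5,6.6,2.4,3],[0,0,0,0.5,6.6,2.4,3],[0,0,0,0.5,6.6,2.4,3],[1.65,4.65,0.4,0,0,0,3],[1.65,4.65,0.4,0,0,0,3],[1.65,4.65,0.4,0,0,0,3],[1.65,4.65,0.4,0,0,0,3],[1.65,4.65,0.4,0,0,0,3]])

```text
time: 14.5
eef_pos: [0.5606, 0.2508, 0.2197]
ee_rot: [[-0.994, 0.113, 0.002], [0.113, 0.994, -0.002], [-0.002, -0.002, -1.0]]
ft_force: [-0.1, 0.2, -1.0]
finger_gap: 0.047
finger_force: 62.4
```

Emit:
jog_arm(commands=[[0.9,4.6,2,0,0,0,3],[0.9,4.6,2,0,0,0,3],[0.9,4.6,2,0,0,0,3],[0.9,4.6,2,0,0,0,3],[0.9,4.6,2,0,0,0,3],[0,0,0,0,0,0,3],[0,0,0,0,0,0,3],[0,0,0,0,0,0,3]])

```text
time: 15.5
eef_pos: [0.5442, 0.4811, 0.1211]
ee_rot: [[-0.993, 0.115, 0.005], [0.115, 0.993, -0.003], [-0.005, -0.002, -1.0]]
ft_force: [-0.9, -0.1, -0.4]
finger_gap: 0.0465
finger_force: 62.4
```

Run:
```python
from plan import *
st()
plan([([.541,.484,.034],Rseat(-6.5,0),2)])
for n in('top','scene'):
    snap(n,n+'5'); print(n,'now',*tray(n+'5',n))
im=cv2.imread('pics/top5.png')[60:260,30:230]; im2=cv2.imread('pics/scene5.png')[170:370,240:440]
cv2.imwrite('pics/t5.png',cv2.resize(np.hstack([im,im2]),(800,400)))
```

```text
t 15.50 [0.5442 0.4811 0.1211] F [-0.8643 -0.0591 -0.4307] gap 0.0465 ff 62.4 q [-36.  50. -15.  74.  14.  57.  30.]
1 x turn [-0.1, 0.3, -0.1]
5 x shift [0.05, 0.05, 1.75]
rows 6 end [0.542  0.4838 0.0336]
top now [0.5346 0.4338] -7.7577905898322115 0.5980429277904961
scene now [0.5491 0.4493] -6.00972460482659 0.6410011428484267
```

View pics/t5.png

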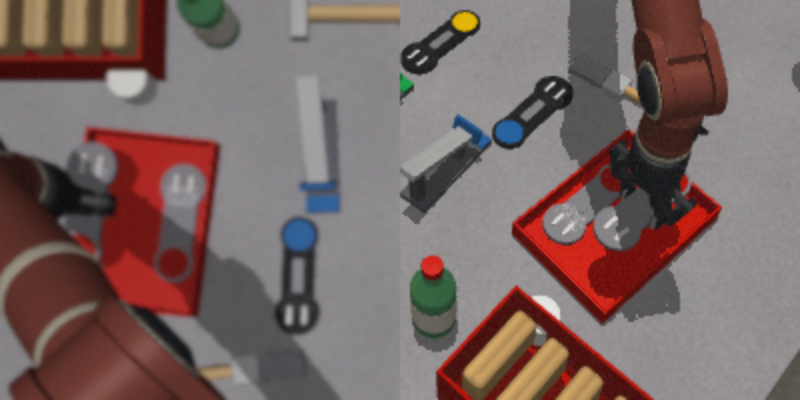

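The tray is steady. The sole is above its far half, so I'll lower it slightly towards the middle to keep clear of the wall.

Emit:
jog_arm(commands=[[0.05,-0.05,1.75,0,0,0,3],[0.05,-0.05,1.75,0,0,0,3],[0.05,-0.05,1.75,0,0,0,3],[0.05,-0.05,1.75,0,0,0,3],[0.05,-0.05,1.75,0,0,0,3],[0,0,0,0,0,0,3],[0,0,0,0,0,0,3],[0,0,0,0,0,0,3]])

```text
time: 16.6
eef_pos: [0.5408, 0.4812, 0.0347]
ee_rot: [[-0.994, 0.113, 0.005], [0.113, 0.994, 0.0], [-0.005, 0.001, -1.0]]
ft_force: [-0.3, 0.0, -1.5]
finger_gap: 0.0467
finger_force: 62.4
```

Emit:
jog_arm(commands=[[0,0,0,0,0,0,5],[0,0,0,0,0,0,5.8],[0,0,0,0,0,0,5.8],[0,0,0,0,0,0,5.8],[0,0,-4,0,0,0,5.8],[0,0,-5,0,0,0,5.8],[0,0,-6,0,0,0,5.8],[0,0,-5,0,0,0,8.5]])

```text
time: 17.6
eef_pos: [0.5397, 0.481, 0.2364]
ee_rot: [[-0.994, 0.113, 0.005], [0.113, 0.994, 0.0], [-0.005, 0.001, -1.0]]
ft_force: [0.3, 0.3, -0.6]
finger_gap: 0.0741
finger_force: 0.0
```

Run:
```python
from plan import *
st()
R=Rseat(-3); S=np.array([.6565,-.188,.0888]); z=R[:,2]
plan([([.52,.25,.24],R,6),(S-z*.10,R,6)])
```

```text
t 17.60 [0.5397 0.481  0.2364] F [ 0.3125  0.3483 -0.5872] gap 0.0741 ff 0.0 q [-36.  44. -17.  68.  13.  69.  31.]
3 x turn [-0.2, -6.6, -1.2]
4 x shift [0.15, -5.8, -0.15]
1 x turn [0.0, 0.1, 0.1]
8 x shift [-1.2, -5.4, 1.2]
rows 16 end [ 0.621  -0.1881  0.1823]
```

Emit:
jog_arm(commands=[[0,0,0,-0.2,-6.6,-1.2,8.5],[0,0,0,-0.2,-6.6,-1.2,8.5],[0,0,0,-0.2,-6.6,-1.2,8.5],[0.15,-5.8,-0.15,0,0,0,8.5],[0.15,-5.8,-0.15,0,0,0,8.5],[0.15,-5.8,-0.15,0,0,0,8.5],[0.15,-5.8,-0.15,0,0,0,8.5],[-1.2,-5.4,1.2,0,0,0,8.5]])

```text
time: 18.6
eef_pos: [0.5322, 0.1936, 0.2314]
ee_rot: [[-0.938, 0.048, 0.343], [0.045, 0.999, -0.017], [-0.344, -0.001, -0.939]]
ft_force: [1.1, -0.5, -1.0]
finger_gap: 0.0853
finger_force: 0.0
```

Emit:
jog_arm(commands=[[-1.2,-5.4,1.2,0,0,0,8.5],[-1.2,-5.4,1.2,0,0,0,8.5],[-1.2,-5.4,1.2,0,0,0,8.5],[-1.2,-5.4,1.2,0,0,0,8.5],[-1.2,-5.4,1.2,0,0,0,8.5],[-1.2,-5.4,1.2,0,0,0,8.5],[-1.2,-5.4,1.2,0,0,0,8.5],[0,0,0,0,0,0,8.5]])

```text
time: 19.6
eef_pos: [0.6206, -0.197, 0.1795]
ee_rot: [[-0.938, 0.063, 0.34], [0.057, 0.998, -0.026], [-0.341, -0.004, -0.94]]
ft_force: [-0.4, 0.1, 0.0]
finger_gap: 0.0848
finger_force: 0.0
```

Run:
```python
from plan import *
st()
R=Rseat(-3); S=np.array([.6565,-.188,.0888]); z=R[:,2]
plan([(S-z*.003,R,1.7)])
```

```text
t 19.60 [ 0.6206 -0.197   0.1795] F [-0.4236  0.0906  0.0017] gap 0.0848 ff 0.0 q [ 33.  35. -23. 103.  22.  26.  84.]
1 x turn [-0.4, -0.1, -0.5]
6 x shift [-0.05, 0.2, 1.55]
rows 7 end [ 0.6558 -0.1869  0.0931]
```

Emit:
jog_arm(commands=[[0,0,0,-0.4,-0.1,-0.5,8.5],[0,0,0,0,0,0,8.5],[0,0,0,0,0,0,8.5],[0,0,0,0,0,0,8.5],[0,0,0,0,0,0,8.5],[0,0,0,0,0,0,8.5],[0,0,0,0,0,0,8.5],[0,0,0,0,0,0,8.5]])

```text
time: 20.6
eef_pos: [0.6216, -0.1883, 0.1808]
ee_rot: [[-0.938, 0.039, 0.344], [0.038, 0.999, -0.012], [-0.344, 0.002, -0.939]]
ft_force: [0.1, -0.2, 0.1]
finger_gap: 0.0848
finger_force: 0.0
```

Run:
```python
from plan import *
st()
R=Rseat(-3); S=np.array([.6565,-.188,.0888]); z=R[:,2]
plan([(S-z*.003,R,1.7)])
```

```text
t 20.60 [ 0.6216 -0.1883  0.1808] F [ 0.1034 -0.2066  0.1271] gap 0.0848 ff 0.0 q [ 33.  35. -24. 103.  21.  26.  85.]
1 x turn [0.4, 0.1, 0.7]
6 x shift [-0.0, 0.05, 1.6]
rows 7 end [ 0.6546 -0.1871  0.0906]
```

Emit:
jog_arm(commands=[[0,0,0,0.4,0.1,0.7,8.5],[0,0,1.5,0,0,0,8.5],[0,0,1.6,0,0,0,8.5],[0,0,1.6,0,0,0,8.5],[0,0,1.6,0,0,0,8.5],[0,0,1.6,0,0,0,8.5],[0,0,1.5,0,0,0,8],[0,0,0,0,0,0,7]])

```text
time: 21.6
eef_pos: [0.6533, -0.1897, 0.0908]
ee_rot: [[-0.939, 0.053, 0.339], [0.05, 0.999, -0.018], [-0.34, 0.0, -0.94]]
ft_force: [-0.8, -0.3, 0.0]
finger_gap: 0.0699
finger_force: 0.0
```

Emit:
jog_arm(commands=[[0,0,0,0,0,0,6],[0,0,0,0,0,0,5],[0,0,0,0,0,0,4],[0,0,0,0,0,0,3],[0,0,0,0,0,0,3],[0,0,0,0,0,0,3],[0,0,0,0,0,0,3],[0,0,0,0,0,0,3]])

```text
time: 22.6
eef_pos: [0.654, -0.1903, 0.0938]
ee_rot: [[-0.938, 0.053, 0.343], [0.05, 0.999, -0.019], [-0.344, -0.001, -0.939]]
ft_force: [-2.9, -0.1, 5.8]
finger_gap: 0.0463
finger_force: 62.1
```

Emit:
jog_arm(commands=[[0,0,-1,0,0,0,3],[0,0,-2,0,0,0,3],[0,0,-3,0,0,0,3],[0,0,-4,0,0,0,3],[0,0,-4,0,0,0,3],[0,0,-2,0,0,0,3],[0,0,0,0,0,0,3],[0,0,0,0,0,0,3]])

```text
time: 23.6
eef_pos: [0.5983, -0.187, 0.2414]
ee_rot: [[-0.939, 0.053, 0.339], [0.05, 0.999, -0.018], [-0.34, 0.0, -0.941]]
ft_force: [-0.2, 0.0, -2.0]
finger_gap: 0.0465
finger_force: 62.3
```

Run:
```python
from plan import *
st()
for n in('top','scene'):
    snap(n,n+'6'); print(n,'now',*tray(n+'6',n))
im=cv2.imread('pics/top6.png')[60:260,30:370]; im2=cv2.imread('pics/scene6.png')[100:350,100:400]
cv2.imwrite('pics/t6.png',cv2.resize(np.hstack([cv2.resize(im,(425,250)),im2]),(800,276*1)))
plan([([.56,.1,.24],Rseat(-6.5,0),6),([.541,.445,.12],Rseat(-6.5,0),6)])
```

```text
t 23.60 [ 0.5983 -0.187   0.2414] F [-0.2002  0.0321 -1.9871] gap 0.0465 ff 62.3 q [ 36.  29. -28. 102.  18.  33.  87.]
top now [0.534  0.4394] -6.534484932090108 0.46243968917315514
scene now [0.5428 0.4496] -6.56613838370532 0.45582468621131766
3 x turn [0.2, 6.6, 1.1]
5 x shift [1.4, 5.6, 0.0]
7 x shift [0.8, 4.9, 1.75]
rows 15 end [0.5425 0.4463 0.1186]
```

View pics/t6.png

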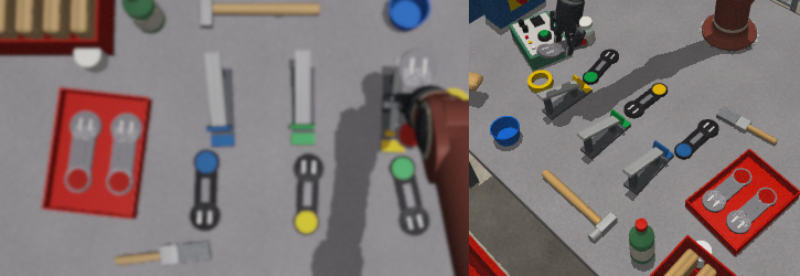

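Run:
```python
from fit import *
from plan import *
for n in('top','scene'):
    im,d=load(n+'6'); hsv=cv2.cvtColor(im,cv2.COLOR_RGB2HSV)
    for nm,p in(('2nd',(.541,.481,.013)),('1st',(.54,.40,.013))):
        p=np.array(p); X=raypl(n,np.stack(np.meshgrid(np.arange(512),np.arange(384)),-1).reshape(-1,2),p,np.array([0,0,1.])).reshape(384,512,3)
        rr=(hsv[...,1]<110)&(np.abs(X[...,1]-p[1])<.042)&(np.abs(X[...,0]-p[0])<.105)
        m=rr.astype(np.uint8); cs,_=cv2.findContours(m,cv2.RETR_EXTERNAL,cv2.CHAIN_APPROX_NONE); o=np.zeros_like(m); cv2.drawContours(o,[max(cs,key=cv2.contourArea)],-1,1,-1)
        print(n,nm,o.sum(),*solefit(n,o,p,-6.5))
```

```text
top 2nd 1050 [0.5402 0.4805 0.013 ] -6.531053615695058 0.018702124564029952
top 1st 1040 [0.5346 0.3929 0.013 ] -5.514822930408979 0.019887245822879835
scene 2nd 906 [0.5427 0.4843 0.013 ] -6.380374959208389 0.012748413955481189
scene 1st 836 [0.5373 0.3965 0.013 ] -5.694723252975861 0.014624143353272036
```

Emit:
jog_arm(commands=[[0,0,0,0.2,6.6,1.1,3],[0,0,0,0.2,6.6,1.1,3],[0,0,0,0.2,6.6,1.1,3],[1.4,5.6,0,0,0,0,3],[1.4,5.6,0,0,0,0,3],[1.4,5.6,0,0,0,0,3],[1.4,5.6,0,0,0,0,3],[1.4,5.6,0,0,0,0,3]])

```text
time: 24.7
eef_pos: [0.5603, 0.101, 0.2412]
ee_rot: [[-0.994, 0.111, 0.002], [0.111, 0.994, -0.001], [-0.002, -0.001, -1.0]]
ft_force: [-0.0, 0.9, -1.2]
finger_gap: 0.0467
finger_force: 62.2
```

Emit:
jog_arm(commands=[[0.8,4.9,1.7,0,0,0,3],[0.8,4.9,1.7,0,0,0,3],[0.8,4.9,1.7,0,0,0,3],[0.8,4.9,1.7,0,0,0,3],[0.8,4.9,1.7,0,0,0,3],[0.8,4.9,1.7,0,0,0,3],[0.8,4.9,1.7,0,0,0,3],[0,0,0,0,0,0,3]])

```text
time: 25.7
eef_pos: [0.5384, 0.4519, 0.1191]
ee_rot: [[-0.995, 0.103, -0.003], [0.103, 0.995, 0.001], [0.003, 0.0, -1.0]]
ft_force: [-0.4, 0.2, -1.1]
finger_gap: 0.0463
finger_force: 62.3
```

Emit:
jog_arm(commands=[[0,0,0,0,0,0,3],[0,0,0,0,0,0,3],[0,0,0,0,0,0,3],[0,0,0,0,0,0,3],[0,0,0,0,0,0,3],[0,0,0,0,0,0,3],[0,0,0,0,0,0,3],[0,0,0,0,0,0,3]])

```text
time: 26.7
eef_pos: [0.5435, 0.4461, 0.123]
ee_rot: [[-0.994, 0.111, 0.004], [0.111, 0.994, -0.001], [-0.004, -0.001, -1.0]]
ft_force: [0.4, 0.0, -0.3]
finger_gap: 0.0466
finger_force: 62.3
```

Run:
```python
from plan import *
st()
plan([([.539,.441,.044],Rseat(-6.5,0),2)])
for n in('top','scene'):
    snap(n,n+'7'); print(n,'now',*tray(n+'7',n))
```

```text
t 26.70 [0.5435 0.4461 0.123 ] F [ 0.3683  0.0188 -0.3081] gap 0.0466 ff 62.3 q [-30.  49. -22.  79.  20.  56.  27.]
1 x turn [-0.0, 0.2, 0.1]
4 x shift [0.1, -0.15, 2.0]
rows 5 end [0.5389 0.4405 0.043 ]
top now [0.5334 0.4368] -5.987515657801879 0.8152437797620531
scene now [0.5474 0.4509] -6.961256384366445 0.6905628854205563
```

Emit:
jog_arm(commands=[[0.1,-0.15,2,0,0,0,3],[0.1,-0.15,2,0,0,0,3],[0.1,-0.15,2,0,0,0,3],[0.1,-0.15,2,0,0,0,3],[0,0,0,0,0,0,3],[0,0,0,0,0,0,3],[0,0,0,0,0,0,3],[0,0,0,0,0,0,3]])

```text
time: 27.8
eef_pos: [0.5396, 0.4408, 0.0439]
ee_rot: [[-0.994, 0.111, 0.005], [0.111, 0.994, 0.0], [-0.005, 0.001, -1.0]]
ft_force: [0.6, 0.3, -1.4]
finger_gap: 0.0467
finger_force: 62.2
```

Emit:
jog_arm(commands=[[0,0,0,0,0,0,5],[0,0,0,0,0,0,5.8],[0,0,0,0,0,0,5.8],[0,0,0,0,0,0,5.8],[0,0,-4,0,0,0,5.8],[0,0,-5,0,0,0,5.8],[0,0,-6,0,0,0,5.8],[0,0,0,0,0,0,5]])

```text
time: 28.8
eef_pos: [0.5408, 0.4435, 0.2001]
ee_rot: [[-0.994, 0.112, 0.013], [0.112, 0.994, 0.009], [-0.012, 0.01, -1.0]]
ft_force: [-0.4, -0.4, -0.1]
finger_gap: 0.0498
finger_force: 0.0
```

Run:
```python
from plan import *
st()
plan([([.45,.30,.14],Rseat(0,0),6)])
```

```text
t 28.80 [0.5408 0.4435 0.2001] F [-0.3985 -0.4397 -0.0676] gap 0.0498 ff 0.0 q [-29.  44. -24.  76.  18.  63.  28.]
1 x turn [0.5, 0.7, -6.4]
4 x shift [2.25, -3.6, 1.5]
rows 5 end [0.4508 0.2996 0.1399]
```

Run:
```python
from plan import *
plan([([.45,.11,.12],Rseat(0,0),6)])
```

```text
1 x turn [0.5, 0.7, -6.4]
6 x shift [1.5, -5.55, 1.35]
rows 7 end [0.4508 0.1106 0.1188]
```

Emit:
jog_arm(commands=[[0,0,0,0.5,0.7,-6.4,4.7],[1.5,-5.5,1.3,0,0,0,4.7],[1.5,-5.5,1.3,0,0,0,4.7],[1.5,-5.5,1.3,0,0,0,4.7],[1.5,-5.5,1.3,0,0,0,4.7],[1.5,-5.5,1.3,0,0,0,4.7],[1.5,-5.5,1.3,0,0,0,4.7],[0,0,0,0,0,0,4.7]])

```text
time: 29.8
eef_pos: [0.4451, 0.1036, 0.1171]
ee_rot: [[-1.0, 0.008, -0.016], [0.008, 1.0, -0.015], [0.016, -0.015, -1.0]]
ft_force: [0.4, 1.2, -0.2]
finger_gap: 0.0471
finger_force: 0.0
```

Emit:
jog_arm(commands=[[0,0,2,0,0,0,4.7],[0,0,2,0,0,0,4.7],[0,0,2,0,0,0,4.7],[0,0,2,0,0,0,4.7],[0,0,1,0,0,0,4.7],[0,0,0,0,0,0,4.7],[0,0,0,0,0,0,4.7],[0,0,0,0,0,0,4.7]])

```text
time: 30.8
eef_pos: [0.4477, 0.1092, 0.0294]
ee_rot: [[-1.0, -0.0, -0.008], [-0.0, 1.0, -0.009], [0.008, -0.009, -1.0]]
ft_force: [-0.0, -0.5, -0.2]
finger_gap: 0.0472
finger_force: 0.0
```

Run:
```python
from fit import *
from plan import *
st()
for n in('top','scene'):
    im,d=snap(n,n+'8'); print(*tray(n+'8',n))
    # side view heights: gripper
im=cv2.imread('pics/top8.png')[60:260,30:370]; im2=cv2.imread('pics/scene8.png')[130:350,160:424]
cv2.imwrite('pics/t8.png',np.hstack([cv2.resize(im,(430,360)),cv2.resize(im2,(370,360))]))
```

```text
t 30.80 [0.4477 0.1092 0.0294] F [-0.0126 -0.5454 -0.155 ] gap 0.0472 ff 0.0 q [ -6.  42. -15. 123.  32.  20.  41.]
[0.534  0.4394] -6.5465207929373745 0.548167979964066
[0.5428 0.4496] -6.58595336184001 0.547301118013705
```

View pics/t8.png

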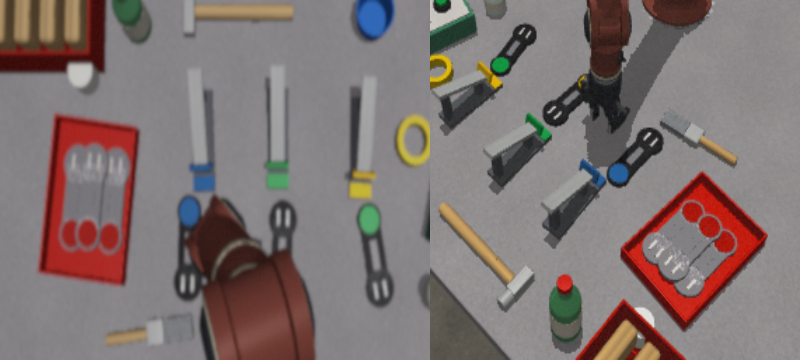

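All three rejects lie inside the tray at (90,200) in the crop, and the rests are empty. I'll touch the table with the fingertips to learn their length, and fit the bare rails.

Emit:
jog_arm(commands=[[0,0,0.2,0,0,0,4.7],[0,0,0.2,0,0,0,4.7],[0,0,0.2,0,0,0,4.7],[0,0,0,0,0,0,4.7],[0,0,0,0,0,0,4.7],[0,0,0,0,0,0,4.7],[0,0,0,0,0,0,4.7],[0,0,0,0,0,0,4.7]])

```text
time: 31.9
eef_pos: [0.4472, 0.109, 0.0229]
ee_rot: [[-1.0, -0.0, -0.009], [-0.0, 1.0, -0.009], [0.009, -0.009, -1.0]]
ft_force: [0.0, 0.0, -0.7]
finger_gap: 0.0471
finger_force: 0.0
```

Emit:
jog_arm(commands=[[0,0,0.2,0,0,0,4.7],[0,0,0.1,0,0,0,4.7],[0,0,0,0,0,0,4.7],[0,0,0,0,0,0,4.7],[0,0,0,0,0,0,4.7],[0,0,0,0,0,0,4.7],[0,0,0,0,0,0,4.7],[0,0,0,0,0,0,4.7]])

```text
time: 32.9
eef_pos: [0.4471, 0.109, 0.0199]
ee_rot: [[-1.0, -0.0, -0.009], [-0.0, 1.0, -0.009], [0.009, -0.009, -1.0]]
ft_force: [0.0, -0.2, 1.1]
finger_gap: 0.0468
finger_force: 0.7
```

```bash
cat > rail.py <<'E'
from fit import *
def railfit(tag,n,S0,yaw0):
    # S0 seat guess; rail top rect x -88..60 (lip excluded), |y|<15 in the sloped plane
    im,d=load(tag); g=cv2.cvtColor(im,cv2.COLOR_RGB2GRAY).astype(float); hsv=cv2.cvtColor(im,cv2.COLOR_RGB2HSV)
    a,t=np.radians([yaw0,20.]); x=np.array([np.cos(a)*np.cos(t),np.sin(a)*np.cos(t),np.sin(t)]); y=np.array([-np.sin(a),np.cos(a),0])
    gx,gy=np.meshgrid(np.arange(-60,80,1.),np.arange(-40,41,1.)); G=S0+(gx[...,None]*x+gy[...,None]*y)/1000
    uv=proj(n,G.reshape(-1,3)).astype(np.float32).reshape(*gx.shape,2)
    M=cv2.remap(g.astype(np.float32),uv[...,0],uv[...,1],cv2.INTER_CUBIC)
    from scipy.optimize import minimize
    def model(q):
        c,s=np.cos(q[2]/50),np.sin(q[2]/50); X=gx-q[0];Y=gy-q[1]; u=c*X+s*Y; v=-s*X+c*Y
        return 1/(1+np.exp(np.clip(np.maximum(abs(v)-15,u-60)/1.5,-30,30)))
    def f(q):  # correlation with bright rail, table & shadow darker
        T=model(q); A=T.ravel()-T.mean(); B=M.ravel()-M.mean(); return -(A@B)/np.sqrt((A@A)*(B@B))
    b=min((minimize(f,[0,e,0],method='Nelder-Mead',options=dict(initial_simplex=[[0,e,0],[5,e,0],[0,e+4,0],[0,e,4]])) for e in(-5,0,5)),key=lambda z:z.fun)
    return S0+(b.x[0]*x+b.x[1]*y)/1000, yaw0+np.degrees(b.x[2]/50), b.fun
E
python3 - <<'E'
from rail import *
from plan import st
st()
for nm,f,yw in(('blue',(.6673,.1871),2.6),('green',(.671,.009),.2),('yellow',(.6551,-.1891),-2.8)):
    S=np.array([f[0]+.0027,f[1],.085])
    for n in('top','scene'): print(nm,n,*railfit(n+'8',n,S,yw))
    im,d=load('top8'); C=cloud('top',d)
    D=(C[...,0]-S[0]); m=(np.abs(C[...,1]-S[1])<.022)&(np.abs(D)<.05)&(C[...,2]>.05); A=np.c_[C[m][:,:2],np.ones(m.sum())]; co=np.linalg.lstsq(A,C[m][:,2],rcond=None)[0]
    print(' z at seat',co@[*S[:2],1],'slope',np.degrees(np.arctan(np.hypot(*co[:2]))))
    # colour patches (lip, foot) centroids
    for k,h in((0,'lip'),(1,'foot')):
        mm=disc('top',im,d,(0,0,512,384),nm)&(np.abs(C[...,1]-S[1])<.04)&(C[...,0]>.53)&(C[...,0]<S[0]-.05)&((C[...,2]>.035) if k==0 else (C[...,2]<.03)); v,u=np.nonzero(mm)
        print('  ',h,mm.sum(),raypl('top',[u.mean(),v.mean()],np.array([0,0,.069 if k==0 else .0105]),np.array([0,0,1.]))[0])
E
```

```text
t 32.90 [0.4471 0.109  0.0199] F [ 0.0022 -0.2129  1.0767] gap 0.0468 ff 0.7 q [ -7.  43. -14. 123.  33.  19.  41.]
blue top [0.6724 0.1887 0.0859] 2.466785994922093 -0.737549724683233
blue scene [0.6705 0.1861 0.0852] 2.5308847086105444 -0.5983360220737005
 z at seat 0.08469923210380911 slope 20.17897090994183
   lip 44 [0.5785 0.1779 0.069 ]
   foot 137 [0.5576 0.1875 0.0105]
green top [0.6768 0.0075 0.0861] -0.11683274640944707 -0.7364894256124814
green scene [0.6737 0.0078 0.085 ] 0.12565829114700497 -0.5940044482803641
 z at seat 0.08524588781620471 slope 20.11270768717096
   lip 35 [0.5826 0.0083 0.069 ]
   foot 102 [0.5663 0.0087 0.0105]
yellow top [ 0.6665 -0.1933  0.0882] -1.9362368538610288 -0.6641076533916773
yellow scene [ 0.6569 -0.1895  0.0847] -1.1537568135752156 -0.5948645244841079
 z at seat 0.08525301531458421 slope 20.023243914872463
   lip 58 [ 0.5665 -0.1811  0.069 ]
   foot 132 [ 0.5496 -0.1846  0.0105]
```

Run:
```python
from h import *
im=cv2.imread('pics/top8.png'); k=9
cv2.imwrite('pics/rests.png',np.hstack([cv2.resize(im[93:159,u:u+29],None,fx=k,fy=k,interpolation=cv2.INTER_CUBIC) for u in(175,235,298)]))
```

```text
(no output)
```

View pics/rests.png

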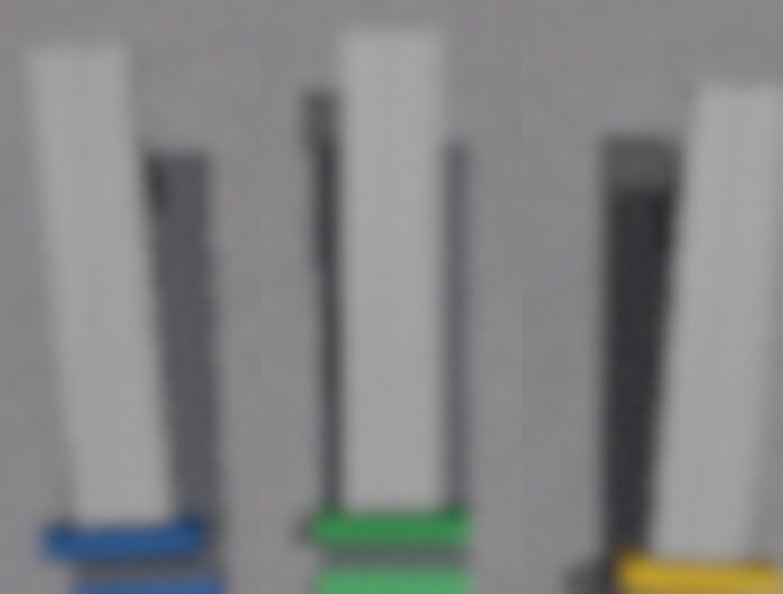

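Rail edges in the crop are blue top 28–129 at row 45 and bottom 76–174 at row 518, green top 341–441 at row 32 and bottom 342–444 at row 510, and yellow top-left 697 at row 88 and bottom 651–749 at row 555. I'll convert these to seat poses.

Run:
```python
from plan import *
up=np.array([0,0,1.])
for nm,pu,u0,T,B in(('blue',0,175,(78.5,45),(125,518)),('green',261,235,(391,32),(393,510)),('yellow',522,298,(747,88),(700,555))):
    f=lambda q:[(q[0]-pu+.5)/9-.5+u0,(q[1]+.5)/9-.5+93]
    a=raypl('top',f(T),np.array([0,0,.1055]),up)[0]
    b=raypl('top',f(B),np.array([0,0,.058]),up)[0]
    dr=a-b; yaw=np.degrees(np.arctan2(dr[1],dr[0])); s=a-.06*dr/np.linalg.norm(dr)
    print(nm,a,b,'yaw',yaw,'slope',np.degrees(np.arctan2(dr[2],np.hypot(*dr[:2]))),'seat',s)
st()
plan([([.447,.109,.10],Rseat(0,0),6),([.448,-.001,.10],Rseat(-2.4,0),6)])
```

```text
blue [0.7265 0.1892 0.1055] [0.5884 0.1813 0.058 ] yaw 3.257090272656737 slope 18.950255993802102 seat [0.6698 0.1859 0.086 ]
green [0.7303 0.0081 0.1055] [0.5904 0.0081 0.058 ] yaw 0.0003114532880914812 slope 18.75787306850493 seat [0.6735 0.0081 0.0862]
yellow [ 0.7125 -0.1951  0.1055] [ 0.5754 -0.1865  0.058 ] yaw -3.584500026930043 slope 19.08389093568651 seat [ 0.6559 -0.1916  0.0859]
t 32.90 [0.4471 0.109  0.0199] F [ 0.0022 -0.2129  1.0767] gap 0.0468 ff 0.7 q [ -7.  43. -14. 123.  33.  19.  41.]
1 x turn [-0.5, -0.5, 0.0]
2 x shift [0.0, 0.0, -4.0]
1 x turn [-0.0, -0.0, 2.4]
2 x shift [-0.25, -5.5, -0.0]
rows 6 end [ 0.4476 -0.0011  0.0999]
```

Emit:
jog_arm(commands=[[0,0,-2,-0.5,-0.5,0,7],[0,0,-3,0,0,0,7],[0,0,-3,0,0,2.4,7],[-0.25,-5.5,0,0,0,0,7],[-0.25,-5.5,0,0,0,0,7],[0,0,0,0,0,0,7],[0,0,0,0,0,0,7],[0,0,0,0,0,0,7]])

```text
time: 33.9
eef_pos: [0.4479, 0.0008, 0.0999]
ee_rot: [[-0.999, 0.039, 0.0], [0.039, 0.999, 0.001], [-0.0, 0.001, -1.0]]
ft_force: [0.1, -0.7, -0.1]
finger_gap: 0.0705
finger_force: 0.0
```

Emit:
jog_arm(commands=[[0,0,0,0,0,0,7],[0,0,0,0,0,0,7],[0,0,0,0,0,0,7],[0,0,0,0,0,0,7],[0,0,0,0,0,0,7],[0,0,0,0,0,0,7],[0,0,0,0,0,0,7],[0,0,0,0,0,0,7]])

```text
time: 34.9
eef_pos: [0.4478, -0.001, 0.0999]
ee_rot: [[-0.999, 0.042, -0.0], [0.042, 0.999, -0.0], [0.0, -0.0, -1.0]]
ft_force: [-0.6, -0.6, 0.2]
finger_gap: 0.0703
finger_force: 0.0
```

Run:
```python
from plan import *
st()
plan([([.4483,-.001,.0215],Rseat(-2.5,0),1.5)])
```

```text
t 34.90 [ 0.4478 -0.001   0.0999] F [-0.6007 -0.6293  0.1734] gap 0.0703 ff 0.0 q [ 14.  34. -24. 123.  28.  29.  56.]
6 x shift [-0.0, 0.0, 1.3]
rows 6 end [ 0.4478 -0.001   0.0219]
```

Emit:
jog_arm(commands=[[0,0,1.3,0,0,0,7],[0,0,1.3,0,0,0,7],[0,0,1.3,0,0,0,7],[0,0,1.3,0,0,0,7],[0,0,1.3,0,0,0,7],[0,0,1.3,0,0,0,7],[0,0,0,0,0,0,7],[0,0,0,0,0,0,6]])

```text
time: 35.9
eef_pos: [0.4479, -0.0009, 0.022]
ee_rot: [[-0.999, 0.042, -0.0], [0.042, 0.999, -0.0], [0.0, -0.0, -1.0]]
ft_force: [0.4, 0.2, 0.3]
finger_gap: 0.0597
finger_force: 0.0
```

Emit:
jog_arm(commands=[[0,0,0,0,0,0,5.5],[0,0,0,0,0,0,5],[0,0,0,0,0,0,4.5],[0,0,0,0,0,0,4],[0,0,0,0,0,0,3],[0,0,0,0,0,0,3],[0,0,0,0,0,0,3],[0,0,0,0,0,0,3]])

```text
time: 36.9
eef_pos: [0.448, -0.0011, 0.0227]
ee_rot: [[-0.999, 0.042, 0.001], [0.042, 0.999, -0.001], [-0.001, -0.001, -1.0]]
ft_force: [-1.5, -0.0, 6.0]
finger_gap: 0.0455
finger_force: 60.2
```

Run:
```python
from plan import *
st()
```

```text
t 36.90 [ 0.448  -0.0011  0.0227] F [-1.543  -0.0438  6.0449] gap 0.0455 ff 60.2 q [  7.  42. -14. 125.  35.  16.  50.]
```

```bash
cat >> plan.py <<'E'
SEAT=dict(blue=((.670,.1868,.085),2.7),green=((.6737,.0083,.085),.1),yellow=((.6577,-.1895,.085),-3.0))
def tgt(nm,dx,dn,flip=False,off=.0227):
    s,yaw=SEAT[nm]; R=Rseat(yaw,20,flip); x=R[:,0]*(1 if flip else -1); n=-R[:,2]
    return np.array(s)+x*dx+n*(off+dn),R
E
python3 - <<'E'
from plan import *
p,R=tgt('yellow',.008,.06)
plan([([.448,-.001,.20],None,6),([.5,-.05,.22],R,6),(p,R,6)])
E
```

```text
3 x shift [-0.0, -0.0, -5.9]
2 x turn [0.0, -10.0, 0.3]
2 x shift [-2.9, -2.3, -0.0]
4 x shift [-2.9, -3.3, 2.5]
rows 11 end [ 0.636  -0.189   0.1652]
```

Emit:
jog_arm(commands=[[0,0,-2,0,0,0,3],[0,0,-4,0,0,0,3],[0,0,-6,0,0,0,3],[0,0,-6,0,0,0,3],[0,0,0,0,-10,0.3,3],[0,0,0,0,-10,0.3,3],[0,0,0,0,0,0,3],[0,0,0,0,0,0,3]])

```text
time: 37.9
eef_pos: [0.4484, -0.0007, 0.2022]
ee_rot: [[-0.939, 0.052, 0.341], [0.049, 0.999, -0.016], [-0.342, 0.001, -0.94]]
ft_force: [0.4, 0.3, -1.1]
finger_gap: 0.0454
finger_force: 62.3
```

Emit:
jog_arm(commands=[[-2.9,-2.3,0,0,0,0,3],[-2.9,-2.3,0,0,0,0,3],[-2.9,-3.3,2.5,0,0,0,3],[-2.9,-3.3,2.5,0,0,0,3],[-2.9,-3.3,2.5,0,0,0,3],[-2.9,-3.3,2.5,0,0,0,3],[0,0,0,0,0,0,3],[0,0,0,0,0,0,3]])

```text
time: 38.9
eef_pos: [0.6362, -0.1889, 0.1665]
ee_rot: [[-0.939, 0.053, 0.341], [0.051, 0.999, -0.014], [-0.341, 0.004, -0.94]]
ft_force: [-0.0, 0.7, -1.0]
finger_gap: 0.0457
finger_force: 62.3
```

Emit:
jog_arm(commands=[[0,0,0,0,0,0,3],[0,0,0,0,0,0,3],[0,0,0,0,0,0,3],[0,0,0,0,0,0,3],[0,0,0,0,0,0,3],[0,0,0,0,0,0,3],[0,0,0,0,0,0,3],[0,0,0,0,0,0,3]])

```text
time: 39.9
eef_pos: [0.636, -0.1889, 0.1671]
ee_rot: [[-0.939, 0.052, 0.341], [0.049, 0.999, -0.016], [-0.342, 0.002, -0.94]]
ft_force: [0.1, 0.3, -2.1]
finger_gap: 0.0457
finger_force: 62.3
```

Run:
```python
from plan import *
st()
p,R=tgt('yellow',.008,.015)
plan([(p,R,2)])
for n in('top','scene'): snap(n,n+'9')
im=cv2.imread('pics/top9.png')[90:240,240:390]; im2=cv2.imread('pics/scene9.png')[80:230,120:270]
cv2.imwrite('pics/t9.png',cv2.resize(np.hstack([im,im2]),(800,400),interpolation=cv2.INTER_CUBIC))
```

```text
t 39.90 [ 0.636  -0.1889  0.1671] F [ 0.0751  0.3212 -2.0981] gap 0.0457 ff 62.3 q [ 35.  38. -30. 101.  32.  28.  75.]
3 x shift [-0.0, 0.0, 1.55]
rows 3 end [ 0.6519 -0.1896  0.1234]
```

View pics/t9.png

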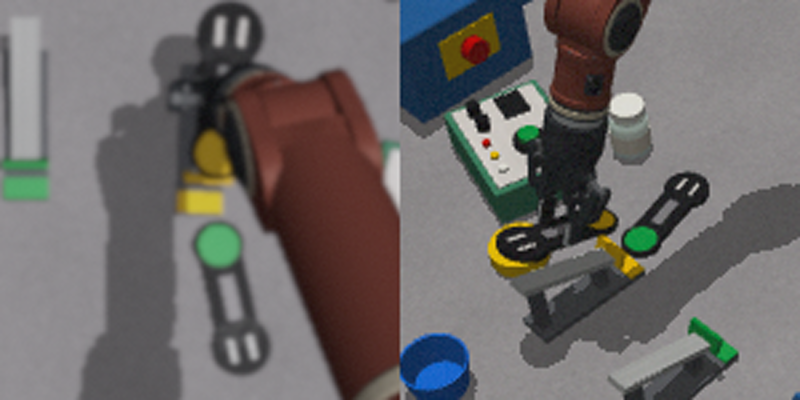

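The sole is level with the rail and above it at (540,240), heel at the lip side. I'll lower it in small steps.

Emit:
jog_arm(commands=[[0,0,1.5,0,0,0,3],[0,0,1.5,0,0,0,3],[0,0,1.5,0,0,0,3],[0,0,0.8,0,0,0,3],[0,0,0.4,0,0,0,3],[0,0,0,0,0,0,3],[0,0,0,0,0,0,3],[0,0,0,0,0,0,3]])

```text
time: 41.0
eef_pos: [0.6556, -0.19, 0.1141]
ee_rot: [[-0.938, 0.052, 0.342], [0.049, 0.999, -0.017], [-0.343, 0.001, -0.94]]
ft_force: [0.8, 0.3, -1.3]
finger_gap: 0.0455
finger_force: 62.3
```

Emit:
jog_arm(commands=[[0,0,0.1,0,0,0,3],[0,0,0.1,0,0,0,3],[0,0,0.1,0,0,0,3],[0,0,0,0,0,0,3],[0,0,0,0,0,0,3],[0,0,0,0,0,0,3],[0,0,0,0,0,0,3],[0,0,0,0,0,0,3]])

```text
time: 42.0
eef_pos: [0.6565, -0.1898, 0.1107]
ee_rot: [[-0.939, 0.052, 0.341], [0.049, 0.999, -0.016], [-0.342, 0.002, -0.94]]
ft_force: [-0.1, -0.6, -0.7]
finger_gap: 0.0457
finger_force: 62.3
```

```bash
cat >> plan.py <<'E'
def rel(nm,flip=False):
    o=st(); s,yaw=SEAT[nm]; R=Rseat(yaw,20,flip); x=R[:,0]*(1 if flip else -1); n=-R[:,2]; y=np.cross(n,x); d=o['eef_pos']-np.array(s); F=o['ft_force']
    print('seat-frame mm',1000*d@x,1000*d@y,1000*d@n,'F x,y,n',F@x,F@y,F@n,'rot err',Ro.from_matrix(o['ee_rot'].T@R).as_rotvec(degrees=True))
E
python3 -c "
from plan import *
rel('yellow')"
```

```text
t 42.00 [ 0.6565 -0.1898  0.1107] F [-0.0988 -0.6273 -0.7205] gap 0.0457 ff 62.3 q [ 32.  43. -25. 101.  35.  23.  72.]
seat-frame mm 7.686199243655749 -0.41119446446158325 24.571487451022552 F x,y,n -0.30832131233176946 -0.6316355799933109 -0.6545030884261261 rot err [ 0.0896 -0.0179 -0.0062]
```

Emit:
jog_arm(commands=[[0,0,0.1,0,0,0,3],[0,0,0.05,0,0,0,3],[0,0,0.05,0,0,0,3],[0,0,0,0,0,0,3],[0,0,0,0,0,0,3],[0,0,0,0,0,0,3],[0,0,0,0,0,0,3],[0,0,0,0,0,0,3]])

```text
time: 43.0
eef_pos: [0.6569, -0.1899, 0.1098]
ee_rot: [[-0.938, 0.052, 0.341], [0.049, 0.999, -0.017], [-0.342, 0.001, -0.94]]
ft_force: [-5.4, 0.7, 5.2]
finger_gap: 0.0455
finger_force: 63.3
```

Emit:
jog_arm(commands=[[0.1,0,0,0,0,0,3],[0.1,0,0,0,0,0,3],[0.1,0,0,0,0,0,3],[0.1,0,0,0,0,0,3],[0,0,0,0,0,0,3],[0,0,0,0,0,0,3],[0,0,0,0,0,0,3],[0,0,0,0,0,0,3]])

```text
time: 44.0
eef_pos: [0.6561, -0.1898, 0.1095]
ee_rot: [[-0.936, 0.051, 0.348], [0.049, 0.999, -0.017], [-0.348, 0.001, -0.937]]
ft_force: [1.7, -0.5, 5.2]
finger_gap: 0.0455
finger_force: 63.0
```

```bash
python3 -c "
from plan import *
rel('yellow')"
```

```text
t 44.00 [ 0.6561 -0.1898  0.1095] F [ 1.6585 -0.5185  5.2141] gap 0.0455 ff 63.0 q [ 32.  43. -25. 101.  35.  22.  72.]
seat-frame mm 6.916747528499251 -0.38170589809657124 23.606729351928617 F x,y,n 3.365147207579521 -0.43103066973381077 4.323951991368255 rot err [0.0887 0.3698 0.0256]
```

Emit:
jog_arm(commands=[[0,0,-0.15,0,0,0,3],[0,0,0,0,0,0,3],[0,0,0,0,0,0,3],[0,0,0,0,0,0,3],[0,0,0,0,0,0,3],[0,0,0,0,0,0,3],[0,0,0,0,0,0,3],[0,0,0,0,0,0,3]])

```text
time: 45.0
eef_pos: [0.653, -0.1897, 0.1088]
ee_rot: [[-0.938, 0.052, 0.341], [0.049, 0.999, -0.016], [-0.342, 0.002, -0.94]]
ft_force: [-0.6, 0.5, -1.4]
finger_gap: 0.0457
finger_force: 62.3
```

```bash
python3 -c "
from plan import *
rel('yellow')
for n in('top','scene'): snap(n,n+'10')
im=cv2.imread('pics/top10.png')[90:210,260:380]; im2=cv2.imread('pics/scene10.png')[120:220,160:260]
cv2.imwrite('pics/t10.png',np.hstack([cv2.resize(im,(400,400),interpolation=cv2.INTER_CUBIC),cv2.resize(im2,(400,400),interpolation=cv2.INTER_CUBIC)]))
"
```

```text
t 45.00 [ 0.653  -0.1897  0.1088] F [-0.6197  0.5023 -1.4015] gap 0.0457 ff 62.3 q [ 32.  43. -25. 101.  35.  22.  72.]
seat-frame mm 3.707401721666182 -0.4312000399188711 24.00847504653743 F x,y,n -1.0855920511619206 0.46914846391567583 -1.0963748752511304 rot err [ 0.0914 -0.0156 -0.0052]
```

View pics/t10.png

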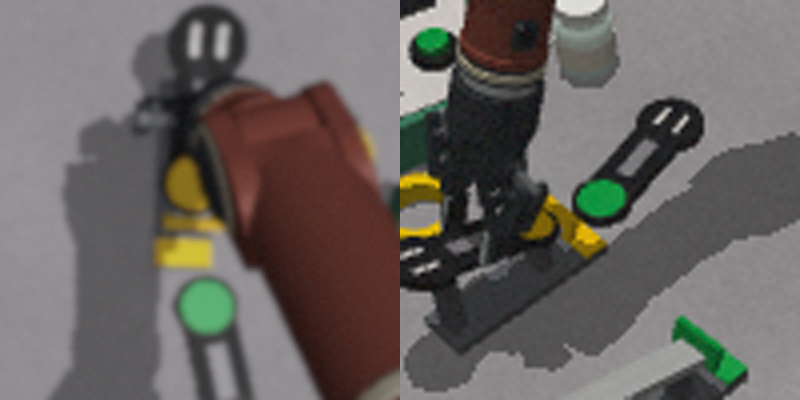

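The sole is on the rail with its heel still a few millimetres from the lip, so what I felt was friction. Sliding on, just clear of the rail.

Emit:
jog_arm(commands=[[0.1,0,0,0,0,0,3],[0.1,0,0,0,0,0,3],[0.1,0,0,0,0,0,3],[0.1,0,0,0,0,0,3],[0.1,0,0,0,0,0,3],[0,0,0,0,0,0,3],[0,0,0,0,0,0,3],[0,0,0,0,0,0,3]])

```text
time: 46.1
eef_pos: [0.6496, -0.1894, 0.1081]
ee_rot: [[-0.937, 0.052, 0.345], [0.049, 0.999, -0.016], [-0.345, 0.002, -0.939]]
ft_force: [4.7, -0.2, 0.4]
finger_gap: 0.0454
finger_force: 62.3
```

```bash
python3 -c "
from plan import *
rel('yellow')"
```

```text
t 46.10 [ 0.6496 -0.1894  0.1081] F [ 4.7249 -0.213   0.3852] gap 0.0454 ff 62.3 q [ 32.  43. -25. 102.  35.  21.  72.]
seat-frame mm 0.30639673216294216 -0.35457910341430476 24.45226375839506 F x,y,n 4.5760795410947965 0.034615158896075776 -1.255676586377876 rot err [0.0998 0.1772 0.0097]
```

Lip contact now shows as 4.6 N along the slope at x ≈ 0. I'll press it onto the rail, open, and back off.

Emit:
jog_arm(commands=[[0,0,0.1,0,0,0,3],[0,0,0.05,0,0,0,3],[0,0,0.05,0,0,0,3],[0,0,0,0,0,0,3],[0,0,0,0,0,0,3],[0,0,0,0,0,0,5],[0,0,0,0,0,0,6],[0,0,0,0,0,0,6]])

```text
time: 47.1
eef_pos: [0.6475, -0.1894, 0.1041]
ee_rot: [[-0.94, 0.052, 0.338], [0.05, 0.999, -0.016], [-0.338, 0.002, -0.941]]
ft_force: [0.3, 0.3, 0.3]
finger_gap: 0.0598
finger_force: 0.0
```

Emit:
jog_arm(commands=[[0,0,0,0,0,0,6.2],[0,0,0,0,0,0,6.2],[0,0,-1,0,0,0,6.2],[0,0,-3,0,0,0,6.2],[0,0,-5,0,0,0,6.2],[0,0,-5,0,0,0,7],[0,0,0,0,0,0,7],[0,0,0,0,0,0,7]])

```text
time: 48.1
eef_pos: [0.6006, -0.1875, 0.2369]
ee_rot: [[-0.939, 0.052, 0.341], [0.049, 0.999, -0.017], [-0.341, 0.001, -0.94]]
ft_force: [-0.3, 0.1, 0.6]
finger_gap: 0.07
finger_force: 0.0
```

Run:
```python
from plan import *
st()
# green sole next: toe yaw 192.6 ; tool (az180 frame) y||sole y: Rseat(12.6)
plan([([.46,-.215,.2],Rseat(12.6,0),6),([.4425,-.217,.09],Rseat(12.6,0),6)])
```

```text
t 48.10 [ 0.6006 -0.1875  0.2369] F [-0.3057  0.095   0.5655] gap 0.07 ff 0.0 q [ 41.  31. -37. 102.  27.  34.  79.]
3 x turn [-0.9, 6.6, -5.1]
3 x shift [4.75, 0.1, 1.25]
1 x turn [0.1, 0.0, -0.1]
2 x shift [0.9, 0.1, 5.45]
rows 9 end [ 0.4429 -0.2173  0.0902]
```

Emit:
jog_arm(commands=[[0,0,0,-0.9,6.6,-5.1,7],[0,0,0,-0.9,6.6,-5.1,7],[0,0,0,-0.9,6.6,-5.1,7],[4.75,0.1,1.25,0,0,0,7],[4.75,0.1,1.25,0,0,0,7],[4.75,0.1,1.25,0,0,0,7],[0.9,0.1,5.4,0,0,0,7],[0.9,0.1,5.4,0,0,0,7]])

```text
time: 49.1
eef_pos: [0.4424, -0.2174, 0.0891]
ee_rot: [[-0.977, -0.215, 0.0], [-0.215, 0.977, 0.002], [-0.001, 0.002, -1.0]]
ft_force: [1.2, -1.2, -0.6]
finger_gap: 0.07
finger_force: 0.0
```

Emit:
jog_arm(commands=[[0,0,0,0,0,0,7],[0,0,0,0,0,0,7],[0,0,0,0,0,0,7],[0,0,0,0,0,0,7],[0,0,0,0,0,0,7],[0,0,0,0,0,0,7],[0,0,0,0,0,0,7],[0,0,0,0,0,0,7]])

```text
time: 50.1
eef_pos: [0.4435, -0.2167, 0.0911]
ee_rot: [[-0.976, -0.216, 0.001], [-0.216, 0.976, 0.002], [-0.001, 0.001, -1.0]]
ft_force: [-0.9, -0.1, -0.5]
finger_gap: 0.07
finger_force: 0.0
```

Run:
```python
from plan import *
from fit import *
st()
plan([([.4422,-.217,.0222],Rseat(12.6,0),1.5)])
im,d=snap('top','top11'); im2,d2=snap('scene','scene11')
# check yellow sole on rest (tilted) : top-face template
for n,I in(('top',im),('scene',im2)):
    p=np.array([.6577-.342*.008,-.1895,.085+.0075]); g=cv2.cvtColor(I,cv2.COLOR_RGB2GRAY); hs=cv2.cvtColor(I,cv2.COLOR_RGB2HSV)
    X=raypl(n,np.stack(np.meshgrid(np.arange(512),np.arange(384)),-1).reshape(-1,2),p,np.array([-.342,.018,.94])).reshape(384,512,3)
    m=((g<75)|((hs[...,1]>120)&(hs[...,0]>15)&(hs[...,0]<35)&(np.abs((X[...,0]-p[0])/.94+.06)<.02)))&(np.linalg.norm(X-p,axis=2)<.09)
    m=cv2.morphologyEx(m.astype(np.uint8),cv2.MORPH_CLOSE,np.ones((3,3))); cs,_=cv2.findContours(m,cv2.RETR_EXTERNAL,cv2.CHAIN_APPROX_NONE); o=np.zeros_like(m); cv2.drawContours(o,[max(cs,key=cv2.contourArea)],-1,1,-1)
    print(n,o.sum(),*solefit(n,o,p,-3,np.radians(20)))
C=cloud('top',d); q=C[(np.abs(C[...,0]-.66)<.07)&(np.abs(C[...,1]+.19)<.022)&(C[...,2]>.05)]
co=np.linalg.lstsq(np.c_[q[:,:2],np.ones(len(q))],q[:,2],rcond=None)[0]; print('slope',np.degrees(np.arctan(co[:2])),'z at face',co@[.655,-.1895,1])
a=cv2.imread('pics/top11.png')[90:210,260:380]; b=cv2.imread('pics/scene11.png')[120:220,150:250]
cv2.imwrite('pics/t11.png',np.hstack([cv2.resize(a,(400,400),interpolation=cv2.INTER_CUBIC),cv2.resize(b,(400,400),interpolation=cv2.INTER_CUBIC)]))
```

```text
t 50.10 [ 0.4435 -0.2167  0.0911] F [-0.8993 -0.0975 -0.5136] gap 0.07 ff 0.0 q [ 46.  39. -34. 116.  37.  36.  89.]
1 x turn [0.1, 0.1, -0.1]
5 x shift [0.05, 0.0, 1.4]
rows 6 end [ 0.441  -0.2173  0.0211]
top 1241 [ 0.6541 -0.1843  0.0921] -5.73492271690193 0.0997265812182618
scene 867 [ 0.6561 -0.1788  0.0927] -2.85425215838819 0.7601745818065592
slope [19.8522 -0.7184] z at face 0.09319046975756062
```

View pics/t11.png

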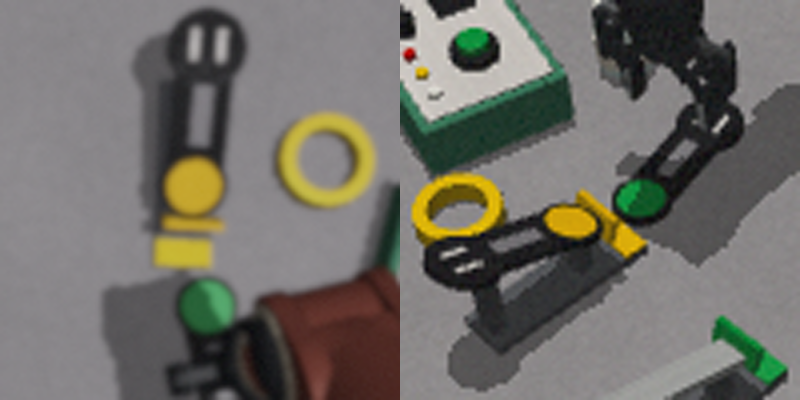

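Run:
```python
from h import *
def cen(m): v,u=np.nonzero(m); return u.mean(),v.mean(),m.sum()
im0,_=load('top0'); im,_=load('top11')
print('reject disc',cen(disc('top',im0,0,(305,130,335,152),'red')))
h=cv2.cvtColor(im,cv2.COLOR_RGB2HSV); print('lip/disc col hsv',h[145,318],h[157,318])
m=disc('top',im,0,(305,136,332,154),'yellow'); print('new disc',cen(m)); print('rows',[(v,np.nonzero(m[v])[0].min(),np.nonzero(m[v])[0].max()) for v in range(136,154) if m[v].any()])
for t,I in((0,im0),(11,im)):
    m=disc('top',I,0,(300,154,335,160),'yellow'); print('lip',t,cen(m),[(v,np.nonzero(m[v])[0].min(),np.nonzero(m[v])[0].max()) for v in range(154,160) if m[v].any()])
# waist edges & forefoot: dark profile rows
g=cv2.cvtColor(im,cv2.COLOR_RGB2GRAY)
for v in(98,103,108,): print(v,g[v,305:340])
s=lambda I,b:cen((lambda q:(q>q.max()*.75))(cv2.cvtColor(I,cv2.COLOR_RGB2GRAY)[b[1]:b[3],b[0]:b[2]].astype(float)))
print('slots new',s(im,(308,94,336,112)))
```

```text
reject disc (np.float64(318.5947712418301), np.float64(145.18300653594773), np.int64(153))
lip/disc col hsv [ 24 197 197] [ 24 191 186]
new disc (np.float64(317.47014925373134), np.float64(145.06716417910448), np.int64(268))
rows [(136, np.int64(317), np.int64(319)), (137, np.int64(314), np.int64(322)), (138, np.int64(312), np.int64(324)), (139, np.int64(312), np.int64(324)), (140, np.int64(311), np.int64(325)), (141, np.int64(310), np.int64(325)), (142, np.int64(309), np.int64(326)), (143, np.int64(309), np.int64(326)), (144, np.int64(309), np.int64(326)), (145, np.int64(309), np.int64(326)), (146, np.int64(309), np.int64(326)), (147, np.int64(309), np.int64(326)), (148, np.int64(309), np.int64(326)), (149, np.int64(309), np.int64(325)), (150, np.int64(310), np.int64(325)), (151, np.int64(310), np.int64(324)), (152, np.int64(311), np.int64(323)), (153, np.int64(311), np.int64(322))]
lip 0 (np.float64(316.2238805970149), np.float64(156.56716417910448), np.int64(67)) [(154, np.int64(309), np.int64(310)), (155, np.int64(309), np.int64(320)), (156, np.int64(308), np.int64(325)), (157, n
[... 181 characters left out ...]
64(309), np.int64(321)), (155, np.int64(309), np.int64(323)), (156, np.int64(308), np.int64(325)), (157, np.int64(309), np.int64(325)), (158, np.int64(309), np.int64(325))]
98 [136 136 136 134 133 124 106  78  54  41  45  69 105 126 119  91  56  42
  45  64  96 116 113  89  58  45  57  87 112 127 132 133 134 135 135]
103 [ 87  87  87  82  74  58  46  40  42  44  59 109 158 173 153 104  59  42
  57 107 156 173 153 104  57  41  42  47  72 105 127 134 135 135 134]
108 [ 87  87  87  84  80  65  51  45  47  47  56  81 102 106  90  65  51  51
  57  89 119 124 102  69  48  45  47  72 100 123 132 133 132 133 134]
slots new (np.float64(14.522222222222222), np.float64(6.911111111111111), np.int64(90))
```

Yellow is on its rest: the heel disc at (194,186) touches the lip, the toe slots lie on the rail line, and the slope is 19.9°. Next is the green sole.

Emit:
jog_arm(commands=[[0.1,0,1.4,0,0,0,7],[0,0,1.4,0,0,0,7],[0,0,1.4,0,0,0,7],[0,0,1.4,0,0,0,7],[0,0,1.3,0,0,0,7],[0,0,0,0,0,0,7],[0,0,0,0,0,0,7],[0,0,0,0,0,0,6]])

```text
time: 51.2
eef_pos: [0.4429, -0.217, 0.0226]
ee_rot: [[-0.976, -0.216, 0.002], [-0.216, 0.976, 0.001], [-0.002, 0.001, -1.0]]
ft_force: [0.3, 0.4, -0.3]
finger_gap: 0.0602
finger_force: 0.0
```

Emit:
jog_arm(commands=[[0,0,0,0,0,0,5.5],[0,0,0,0,0,0,5],[0,0,0,0,0,0,4.5],[0,0,0,0,0,0,4],[0,0,0,0,0,0,3],[0,0,0,0,0,0,3],[0,0,0,0,0,0,3],[0,0,0,0,0,0,3]])

```text
time: 52.2
eef_pos: [0.4429, -0.2173, 0.023]
ee_rot: [[-0.976, -0.216, 0.002], [-0.216, 0.976, 0.0], [-0.002, -0.0, -1.0]]
ft_force: [-1.3, -0.4, 6.3]
finger_gap: 0.0459
finger_force: 60.3
```

Run:
```python
from plan import *
o=st(); print(o['ee_rot'])
R=o['ee_rot']; p,R1=tgt('green',.008,.06,True)
rv=Ro.from_matrix(R.T@Rseat(0,0,True)).as_rotvec(degrees=True); print(rv)
plan([(o['eef_pos']+[0,0,.18],None,6)])
```

```text
t 52.20 [ 0.4429 -0.2173  0.023 ] F [-1.3365 -0.3739  6.3196] gap 0.0459 ff 60.3 q [ 41.  45. -26. 118.  44.  27.  83.]
[[-0.9765 -0.2156  0.0019]
 [-0.2156  0.9765  0.0003]
 [-0.0019 -0.0001 -1.    ]]
[  -0.1625    0.0101 -167.5506]
3 x shift [-0.0, -0.0, -6.0]
rows 3 end [ 0.4425 -0.2174  0.203 ]
```

Emit:
jog_arm(commands=[[0,0,-2,0,0,0,3],[0,0,-4,0,0,0,3],[0,0,-6,0,0,0,3],[0,0,-6,0,0,0,3],[0,0,0,0,0,10.6,3],[0,0,0,0,0,10.6,3],[0,0,0,0,0,10.6,3],[0,0,0,0,0,10.6,3]])

```text
time: 53.2
eef_pos: [0.4417, -0.2169, 0.2018]
ee_rot: [[-0.864, 0.504, 0.0], [0.504, 0.864, 0.002], [0.001, 0.002, -1.0]]
ft_force: [0.1, 0.5, -1.9]
finger_gap: 0.0454
finger_force: 62.2
```

Emit:
jog_arm(commands=[[0,0,0,0,0,10.6,3],[0,0,0,0,0,10.6,3],[0,0,0,0,0,10.6,3],[0,0,0,0,0,10.6,3],[0,0,0,0,0,10.6,3],[0,0,0,0,0,10.6,3],[0,0,0,0,0,10.6,3],[0,0,0,0,0,10.6,3]])

```text
time: 54.2
eef_pos: [0.4418, -0.2166, 0.2017]
ee_rot: [[0.423, 0.906, -0.0], [0.906, -0.423, 0.003], [0.002, -0.001, -1.0]]
ft_force: [0.2, -0.2, -1.4]
finger_gap: 0.0456
finger_force: 62.2
```

Emit:
jog_arm(commands=[[0,0,0,0,0,10.6,3],[0,0,0,0,0,10.6,3],[0,0,0,0,0,10.6,3],[0,0,0,0,0,10.6,3],[0,0,0,0,0,10.6,3],[0,0,0,0,0,10.6,3],[0,0,0,0,0,0,3],[0,0,0,0,0,0,3]])

```text
time: 55.2
eef_pos: [0.4422, -0.2168, 0.2019]
ee_rot: [[0.999, 0.032, 0.001], [0.032, -0.999, 0.002], [0.001, -0.002, -1.0]]
ft_force: [-0.1, -0.9, -0.5]
finger_gap: 0.0458
finger_force: 62.2
```

Run:
```python
from plan import *
o=st(); print(o['ee_rot'])
p,R1=tgt('green',.008,.06,True)
plan([([.5,-.12,.24],R1,6),(p,R1,6)])
```

```text
t 55.20 [ 0.4422 -0.2168  0.2019] F [-0.1183 -0.9215 -0.5419] gap 0.0458 ff 62.2 q [ 16.  25.  10. 111.  -7.  44. -58.]
[[ 0.9995  0.0324  0.0006]
 [ 0.0324 -0.9995  0.0021]
 [ 0.0007 -0.0021 -1.    ]]
3 x turn [-0.1, 6.7, 0.6]
2 x shift [3.35, -4.85, -0.8]
1 x turn [-0.1, -0.1, -0.1]
4 x shift [2.95, -3.2, 3.05]
rows 10 end [0.652  0.0084 0.1661]
```

Emit:
jog_arm(commands=[[0,0,0,-0.1,6.7,0.6,3],[0,0,0,-0.1,6.7,0.6,3],[0,0,0,-0.1,6.7,0.6,3],[3.3,-4.8,-0.8,0,0,0,3],[3.3,-4.8,-0.8,0,0,0,3],[3,-3.2,3,0,0,0,3],[3,-3.2,3,0,0,0,3],[3,-3.2,3,0,0,0,3]])

```text
time: 56.2
eef_pos: [0.6157, -0.0245, 0.1863]
ee_rot: [[0.939, -0.0, 0.344], [-0.001, -1.0, 0.001], [0.344, -0.002, -0.939]]
ft_force: [0.4, -0.7, -1.2]
finger_gap: 0.0456
finger_force: 62.3
```

Emit:
jog_arm(commands=[[3,-3.2,3,0,0,0,3],[0,0,0,0,0,0,3],[0,0,0,0,0,0,3],[0,0,0,0,0,0,3],[0,0,0,0,0,0,3],[0,0,0,0,0,0,3],[0,0,0,0,0,0,3],[0,0,0,0,0,0,3]])

```text
time: 57.2
eef_pos: [0.6533, 0.0065, 0.1691]
ee_rot: [[0.939, -0.002, 0.345], [-0.003, -1.0, 0.001], [0.345, -0.002, -0.939]]
ft_force: [-0.1, -0.1, -0.7]
finger_gap: 0.0455
finger_force: 62.3
```

Run:
```python
from plan import *
rel('green',True)
p,R=tgt('green',.008,.0025,True)
plan([(p,R,1.5)])
for n in('top','scene'): snap(n,n+'12')
im=cv2.imread('pics/top12.png')[80:200,190:310]; im2=cv2.imread('pics/scene12.png')[130:250,150:270]
cv2.imwrite('pics/t12.png',np.hstack([cv2.resize(im,(400,400),interpolation=cv2.INTER_CUBIC),cv2.resize(im2,(400,400),interpolation=cv2.INTER_CUBIC)]))
```

```text
t 57.20 [0.6533 0.0065 0.1691] F [-0.1273 -0.0865 -0.7149] gap 0.0455 ff 62.3 q [-10.  34.  12. 104. -16.  22. -78.]
seat-frame mm 9.614391158974144 -1.8018527797673918 86.03269746517918 F x,y,n -0.36425246020086155 -0.08631831469199316 -0.6281641991293659 rot err [-0.0329 -0.1671 -0.2517]
1 x turn [-0.0, -0.2, -0.3]
5 x shift [-0.05, -0.05, 1.2]
rows 6 end [0.6714 0.009  0.1119]
```

View pics/t12.png

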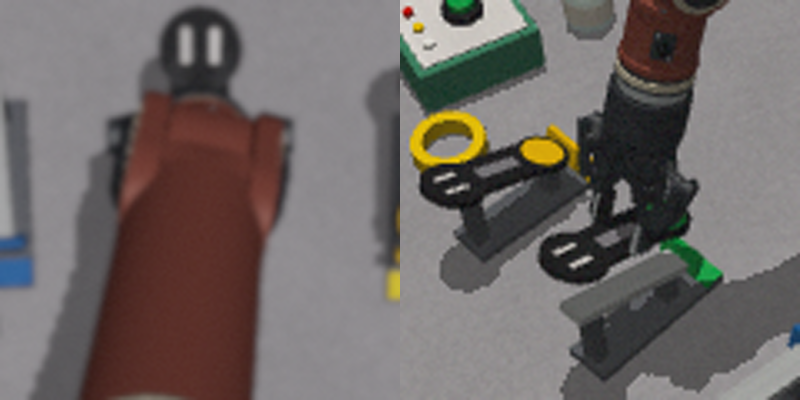

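The green sole is level above its rail. From here I'll check with numbers only, because I've now viewed 15 pictures, one over the limit of 14. Lowering and sliding to the lip.

Emit:
jog_arm(commands=[[-0.1,-0.1,1.2,0,-0.2,-0.3,3],[-0.1,-0.1,1.2,0,0,0,3],[0,0,1.2,0,0,0,3],[0,0,1.2,0,0,0,3],[0,0,1,0,0,0,3],[0,0,0,0,0,0,3],[0,0,0,0,0,0,3],[0,0,0,0,0,0,3]])

```text
time: 58.3
eef_pos: [0.6716, 0.0085, 0.1145]
ee_rot: [[0.94, 0.003, 0.342], [0.002, -1.0, 0.001], [0.342, -0.0, -0.94]]
ft_force: [-0.1, 0.7, -1.6]
finger_gap: 0.0456
finger_force: 62.3
```

Emit:
jog_arm(commands=[[0,0,0,0,0,0,3],[0,0,0,0,0,0,3],[0,0,0,0,0,0,3],[0,0,0,0,0,0,3],[0,0,0,0,0,0,3],[0,0,0,0,0,0,3],[0,0,0,0,0,0,3],[0,0,0,0,0,0,3]])

```text
time: 59.3
eef_pos: [0.6713, 0.0085, 0.1139]
ee_rot: [[0.94, 0.003, 0.341], [0.002, -1.0, 0.001], [0.341, -0.0, -0.94]]
ft_force: [0.9, -0.4, -1.1]
finger_gap: 0.0457
finger_force: 62.3
```

```bash
python3 -c "
from plan import *
rel('green',True)"
```

```text
t 59.30 [0.6713 0.0085 0.1139] F [ 0.8508 -0.4219 -1.0827] gap 0.0457 ff 62.3 q [ -9.  40.   9. 104. -17.  17. -77.]
seat-frame mm 7.61440992663569 0.18620162108793076 27.946514594620417 F x,y,n 0.42850138349157557 -0.42335373238047214 -1.3081070037452758 rot err [-0.0264  0.0375  0.0433]
```

Emit:
jog_arm(commands=[[0,0,0.2,0,0,0,3],[0,0,0.15,0,0,0,3],[-0.1,0,0,0,0,0,3],[-0.1,0,0,0,0,0,3],[-0.1,0,0,0,0,0,3],[-0.1,0,0,0,0,0,3],[-0.1,0,0,0,0,0,3],[0,0,0,0,0,0,3]])

```text
time: 60.3
eef_pos: [0.6677, 0.0085, 0.1088]
ee_rot: [[0.94, 0.003, 0.341], [0.002, -1.0, 0.001], [0.341, -0.0, -0.94]]
ft_force: [0.8, -0.4, -0.8]
finger_gap: 0.0456
finger_force: 62.3
```

Emit:
jog_arm(commands=[[-0.1,0,0,0,0,0,3],[-0.1,0,0,0,0,0,3],[-0.1,0,0,0,0,0,3],[0,0,0,0,0,0,3],[0,0,0,0,0,0,3],[0,0,0,0,0,0,3],[0,0,0,0,0,0,3],[0,0,0,0,0,0,3]])

```text
time: 61.3
eef_pos: [0.665, 0.0085, 0.1079]
ee_rot: [[0.94, 0.003, 0.342], [0.002, -1.0, 0.001], [0.342, -0.0, -0.94]]
ft_force: [-0.6, 0.2, -1.2]
finger_gap: 0.0455
finger_force: 62.3
```

```bash
python3 -c "
from plan import *
rel('green',True)"
```

```text
t 61.30 [0.665  0.0085 0.1079] F [-0.6126  0.2406 -1.1759] gap 0.0455 ff 62.3 q [ -8.  40.   9. 105. -17.  16. -77.]
seat-frame mm -0.32323792259884776 0.20781736084846167 24.47335756546411 F x,y,n -0.9774099869687437 0.2416861140349051 -0.8955924612679204 rot err [-0.0273  0.0299  0.0449]
```

Still free; pushing further towards the lip.

Emit:
jog_arm(commands=[[-0.1,0,0,0,0,0,3],[-0.1,0,0,0,0,0,3],[-0.1,0,0,0,0,0,3],[0,0,0,0,0,0,3],[0,0,0,0,0,0,3],[0,0,0,0,0,0,3],[0,0,0,0,0,0,3],[0,0,0,0,0,0,3]])

```text
time: 62.3
eef_pos: [0.6623, 0.0085, 0.107]
ee_rot: [[0.94, 0.003, 0.342], [0.002, -1.0, 0.001], [0.342, -0.0, -0.94]]
ft_force: [0.1, 0.1, -0.3]
finger_gap: 0.0455
finger_force: 62.3
```

```bash
python3 -c "
from plan import *
rel('green',True)"
```

```text
t 62.30 [0.6623 0.0085 0.107 ] F [ 0.1499  0.0848 -0.302 ] gap 0.0455 ff 62.3 q [ -8.  40.   8. 105. -17.  15. -77.]
seat-frame mm -3.158601365093598 0.1895960775627768 24.511436737052733 F x,y,n 0.037701962585853524 0.0844926939147153 -0.3350880896455798 rot err [-0.0254  0.0097  0.0421]
```

Emit:
jog_arm(commands=[[-0.1,0,0,0,0,0,3],[-0.1,0,0,0,0,0,3],[-0.1,0,0,0,0,0,3],[0,0,0,0,0,0,3],[0,0,0,0,0,0,3],[0,0,0,0,0,0,3],[0,0,0,0,0,0,3],[0,0,0,0,0,0,3]])

```text
time: 63.3
eef_pos: [0.6619, 0.0085, 0.1075]
ee_rot: [[0.938, 0.002, 0.347], [0.002, -1.0, 0.001], [0.347, 0.0, -0.938]]
ft_force: [5.1, 1.0, 0.0]
finger_gap: 0.0453
finger_force: 62.3
```

```bash
python3 -c "
from plan import *
rel('green',True)
for n in('scene',):
    im,d=snap(n,n+'13'); C=cloud(n,d)
    m=disc(n,im,d,(0,0,512,384),'green')&(np.abs(C[...,0]-.6)<.05)&(np.abs(C[...,1])<.05)&(C[...,2]>.03)
    k,L,s,c=cv2.connectedComponentsWithStats(m.astype(np.uint8))
    for i in range(1,k):
        if s[i,4]>5: print(s[i],c[i],np.median(C[L==i],0),C[L==i].min(0),C[L==i].max(0))
"
```

```text
t 63.30 [0.6619 0.0085 0.1075] F [5.1011 0.9812 0.0191] gap 0.0453 ff 62.3 q [ -8.  40.   8. 106. -17.  15. -77.]
seat-frame mm -3.4101229612656834 0.19529331000947014 25.132672846934142 F x,y,n 4.801655356546929 0.9722696246034126 -1.7272967159075459 rot err [-0.0107 -0.3288  0.0392]
[236 205   5   8  29] [237.9655 208.5172] [0.5872 0.0306 0.0577] [0.5793 0.0221 0.0386] [0.594  0.0373 0.0701]
```

Lip contact at 4.8 N. Seating and releasing.

Emit:
jog_arm(commands=[[0,0,0.1,0,0,0,3],[0,0,0.05,0,0,0,3],[0,0,0.05,0,0,0,3],[0,0,0,0,0,0,3],[0,0,0,0,0,0,3],[0,0,0,0,0,0,5],[0,0,0,0,0,0,6],[0,0,0,0,0,0,6]])

```text
time: 64.35
eef_pos: [0.6585, 0.0085, 0.1028]
ee_rot: [[0.941, 0.003, 0.338], [0.002, -1.0, 0.001], [0.338, -0.0, -0.941]]
ft_force: [-0.2, -0.4, -0.4]
finger_gap: 0.0599
finger_force: 0.0
```

Emit:
jog_arm(commands=[[0,0,0,0,0,0,6.2],[0,0,0,0,0,0,6.2],[0,0,-1,0,0,0,6.2],[0,0,-3,0,0,0,6.2],[0,0,-5,0,0,0,6.2],[0,0,-5,0,0,0,7],[0,0,0,0,0,0,7],[0,0,0,0,0,0,7]])

```text
time: 65.35
eef_pos: [0.6118, 0.0085, 0.2356]
ee_rot: [[0.94, 0.003, 0.341], [0.003, -1.0, 0.002], [0.341, -0.001, -0.94]]
ft_force: [-0.5, 0.5, -1.0]
finger_gap: 0.0701
finger_force: 0.0
```

Run:
```python
from plan import *
st()
# blue sole toe yaw 178.7: pick with tool x = away from toe i.e. az -1.3 (near present), place with az 182.7
plan([([.5,.21,.2],Rseat(-1.3,0,True),6),([.4565,.2168,.09],Rseat(-1.3,0,True),6)])
```

```text
t 65.35 [0.6118 0.0085 0.2356] F [-0.5279  0.4949 -1.0394] gap 0.0701 ff 0.0 q [-14.  26.  15. 107. -14.  28. -80.]
3 x turn [-0.1, -6.7, 0.5]
4 x shift [-2.9, -4.95, 0.9]
1 x turn [0.0, 0.1, -0.1]
2 x shift [-2.2, -0.35, 5.5]
rows 10 end [0.4565 0.2172 0.09  ]
```

Emit:
jog_arm(commands=[[0,0,0,-0.1,-6.7,0.5,7],[0,0,0,-0.1,-6.7,0.5,7],[0,0,0,-0.1,-6.7,0.5,7],[-2.9,-4.9,0.9,0,0,0,7],[-2.9,-4.9,0.9,0,0,0,7],[-2.9,-4.9,0.9,0,0,0,7],[-2.9,-4.9,0.9,0,0,0,7],[-2.2,-0.4,5.5,0,0,0,7]])

```text
time: 66.35
eef_pos: [0.479, 0.2181, 0.1448]
ee_rot: [[1.0, -0.015, 0.003], [-0.015, -1.0, 0.005], [0.002, -0.005, -1.0]]
ft_force: [1.3, -0.1, -0.0]
finger_gap: 0.0702
finger_force: 0.0
```

Emit:
jog_arm(commands=[[-2.2,-0.4,5.5,0,0,0,7],[0,0,0,0,0,0,7],[0,0,0,0,0,0,7],[0,0,0,0,0,0,7],[0,0,0,0,0,0,7],[0,0,0,0,0,0,7],[0,0,0,0,0,0,7],[0,0,0,0,0,0,7]])

```text
time: 67.35
eef_pos: [0.4568, 0.2161, 0.0899]
ee_rot: [[1.0, -0.024, -0.002], [-0.024, -1.0, -0.0], [-0.002, 0.0, -1.0]]
ft_force: [-0.1, 1.1, -0.8]
finger_gap: 0.0701
finger_force: 0.0
```

```bash
cat > chk.py <<'E'
from plan import *
def chk(tag,nm,im):
    # disc centroid and toe slots centroid in top view, in seat frame (mm)
    s,yaw=SEAT[nm]; R=Rseat(yaw); x=-R[:,0]; n=-R[:,2]; y=np.cross(n,x); s=np.array(s); out=[]
    for k,off in(('disc',-.06),('slots',.06)):
        c=s+x*off+n*.008; u,v=proj('top',c)[0].round().astype(int); 
        if k=='disc': m=disc('top',im,0,(u-13,v-12,u+14,v+9),nm)
        else:
            g=cv2.cvtColor(im,cv2.COLOR_RGB2GRAY).astype(int); m=np.zeros(g.shape,bool); w=g[v-10:v+11,u-8:u+9]; m[v-10:v+11,u-8:u+9]=w>105
        b,a=np.nonzero(m); q=raypl('top',[a.mean(),b.mean()],c,n)[0]-s; out.append((k,int(m.sum()),(1000*np.array([q@x,q@y,q@n])).round(1)))
    print(nm,out)
E
python3 - <<'E'
from chk import *
st()
plan([([.4565,.2168,.0222],Rseat(-1.3,0,True),1.5)])
im,d=snap('top','top14'); C=cloud('top',d)
for nm in('yellow','green'):
    chk('',nm,im); s=SEAT[nm][0]
    q=C[(np.abs(C[...,0]-s[0])<.07)&(np.abs(C[...,1]-s[1])<.02)&(C[...,2]>.05)]
    co=np.linalg.lstsq(np.c_[q[:,:2],np.ones(len(q))],q[:,2],rcond=None)[0]; print('slope',np.degrees(np.arctan(co[:2])),'z face',co@[s[0]-.0027,s[1],1])
print(tray('top14','top'))
E
```

```text
t 67.35 [0.4568 0.2161 0.0899] F [-0.1134  1.0756 -0.8324] gap 0.0701 ff 0.0 q [ -37.   37.   13.  115.  -16.   30. -103.]
5 x shift [-0.0, -0.0, 1.35]
rows 5 end [0.4567 0.216  0.0224]
yellow [('disc', 266, array([-59.6,   1.5,   8. ])), ('slots', 99, array([62.9,  0.5,  8. ]))]
slope [19.9537 -0.7283] z face 0.09315404325478174
green [('disc', 244, array([-59.9,   1.3,   8. ])), ('slots', 103, array([64. ,  0.1,  8. ]))]
slope [20.0265 -0.0712] z face 0.09282071402829528
(array([0.5337, 0.4402]), np.float64(-7.0810694371510055), np.float64(0.7077365574455481))
```

Yellow and green are both within about 1.5 mm and seated. Now the blue sole.

Emit:
jog_arm(commands=[[0,-0.1,1.4,0,0,0,7],[0,0,1.4,0,0,0,7],[0,0,1.3,0,0,0,7],[0,0,1.3,0,0,0,7],[0,0,1.3,0,0,0,7],[0,0,0,0,0,0,7],[0,0,0,0,0,0,7],[0,0,0,0,0,0,6]])

```text
time: 68.4
eef_pos: [0.457, 0.2172, 0.0233]
ee_rot: [[1.0, -0.024, -0.001], [-0.024, -1.0, 0.0], [-0.001, -0.0, -1.0]]
ft_force: [0.8, -0.1, 0.2]
finger_gap: 0.0601
finger_force: 0.0
```

Emit:
jog_arm(commands=[[0,0,0,0,0,0,5.5],[0,0,0,0,0,0,5],[0,0,0,0,0,0,4.5],[0,0,0,0,0,0,4],[0,0,0,0,0,0,3],[0,0,0,0,0,0,3],[0,0,0,0,0,0,3],[0,0,0,0,0,0,3]])

```text
time: 69.4
eef_pos: [0.4568, 0.2171, 0.0236]
ee_rot: [[1.0, -0.024, -0.002], [-0.024, -1.0, 0.0], [-0.002, -0.0, -1.0]]
ft_force: [-0.6, 0.1, 6.1]
finger_gap: 0.0459
finger_force: 60.3
```

Run:
```python
from plan import *
o=st(); print(o['ee_rot'])
```

```text
t 69.40 [0.4568 0.2171 0.0236] F [-0.6074  0.0746  6.132 ] gap 0.0459 ff 60.3 q [ -34.   44.    9.  117.  -18.   21. -101.]
[[ 0.9997 -0.0238 -0.002 ]
 [-0.0238 -0.9997  0.0002]
 [-0.002  -0.0001 -1.    ]]
```

Emit:
jog_arm(commands=[[0,0,-2,0,0,0,3],[0,0,-4,0,0,0,3],[0,0,-6,0,0,0,3],[0,0,-6,0,0,0,3],[0,0,0,0,0,-10.2,3],[0,0,0,0,0,-10.2,3],[0,0,0,0,0,-10.2,3],[0,0,0,0,0,-10.2,3]])

```text
time: 70.4
eef_pos: [0.4566, 0.2168, 0.2026]
ee_rot: [[0.769, 0.64, -0.003], [0.64, -0.769, -0.001], [-0.003, -0.001, -1.0]]
ft_force: [0.4, 1.0, -1.2]
finger_gap: 0.0452
finger_force: 61.9
```

Emit:
jog_arm(commands=[[0,0,0,0,0,-10.2,3],[0,0,0,0,0,-10.2,3],[0,0,0,0,0,-10.2,3],[0,0,0,0,0,-10.2,3],[0,0,0,0,0,-10.2,3],[0,0,0,0,0,-10.2,3],[0,0,0,0,0,-10.2,3],[0,0,0,0,0,-10.2,3]])

```text
time: 71.4
eef_pos: [0.4567, 0.2166, 0.2025]
ee_rot: [[-0.52, 0.854, -0.003], [0.854, 0.52, -0.001], [0.001, -0.003, -1.0]]
ft_force: [0.6, -0.7, -1.3]
finger_gap: 0.0456
finger_force: 61.9
```

Emit:
jog_arm(commands=[[0,0,0,0,0,-10.2,3],[0,0,0,0,0,-10.2,3],[0,0,0,0,0,-10.2,3],[0,0,0,0,0,-10.2,3],[0,0,0,0,0,-10.2,3],[0,0,0,0,0,-10.2,3],[0,0,0,0,0,0,3],[0,0,0,0,0,0,3]])

```text
time: 72.4
eef_pos: [0.457, 0.2168, 0.2027]
ee_rot: [[-0.999, -0.036, -0.003], [-0.036, 0.999, -0.001], [0.003, -0.001, -1.0]]
ft_force: [0.4, -0.3, -0.2]
finger_gap: 0.0456
finger_force: 61.9
```

Run:
```python
from plan import *
o=st()
p,R1=tgt('blue',.008,.06)
plan([([.55,.20,.22],R1,6),(p,R1,6)])
```

```text
t 72.40 [0.457  0.2168 0.2027] F [ 0.4215 -0.2637 -0.1994] gap 0.0456 ff 61.9 q [ -6.  29. -33. 108.  21.  49.  43.]
3 x turn [-0.1, -6.7, -0.2]
2 x shift [-4.65, -1.05, 0.75]
1 x turn [0.1, -0.1, -0.0]
2 x shift [-3.65, -0.95, 4.25]
rows 8 end [0.6489 0.1858 0.1654]
```

Emit:
jog_arm(commands=[[0,0,0,-0.1,-6.7,-0.2,3],[0,0,0,-0.1,-6.7,-0.2,3],[0,0,0,-0.1,-6.7,-0.2,3],[-4.6,-1,0.7,0,0,0,3],[-4.6,-1,0.7,0,0,0,3],[-3.6,-1,4.2,0,0,0,3],[-3.6,-1,4.2,0,0,0,3],[0,0,0,0,0,0,3]])

```text
time: 73.4
eef_pos: [0.6481, 0.1827, 0.1623]
ee_rot: [[-0.941, -0.042, 0.336], [-0.04, 0.999, 0.014], [-0.337, 0.0, -0.942]]
ft_force: [-0.9, -0.0, -0.8]
finger_gap: 0.0455
finger_force: 62.0
```

Emit:
jog_arm(commands=[[0,0,0,0,0,0,3],[0,0,0,0,0,0,3],[0,0,0,0,0,0,3],[0,0,0,0,0,0,3],[0,0,0,0,0,0,3],[0,0,0,0,0,0,3],[0,0,0,0,0,0,3],[0,0,0,0,0,0,3]])

```text
time: 74.4
eef_pos: [0.6465, 0.1866, 0.1665]
ee_rot: [[-0.939, -0.05, 0.341], [-0.046, 0.999, 0.02], [-0.341, 0.003, -0.94]]
ft_force: [-0.2, 0.1, -0.7]
finger_gap: 0.0453
finger_force: 62.0
```

Run:
```python
from plan import *
rel('blue')
p,R=tgt('blue',.008,.005,off=.0235)
plan([(p,R,1.5)])
im,d=snap('scene','scene15'); C=cloud('scene',d)
# is the held sole where it should be: dark forefoot & slots
o=r.get_obs(); c=o['eef_pos']+o['ee_rot']@np.array([-.065,0,.015]); u,v=proj('scene',c)[0].round().astype(int)
q=cloud('scene',d)[v-2:v+3,u-2:u+3].reshape(-1,3); print('slot pt pred',c,'seen',np.median(q,0),'col',im[v-2:v+3,u-2:u+3].reshape(-1,3).mean(0))
```

```text
t 74.40 [0.6465 0.1866 0.1665] F [-0.2103  0.148  -0.6978] gap 0.0453 ff 62.0 q [ -7.  37. -21. 100.  39.  31.  39.]
seat-frame mm 5.785788598095184 0.909619616619073 84.61624634037695 F x,y,n -0.42947569021678894 0.1577253812627041 -0.5862245101330292 rot err [ 0.2198 -0.0436  0.0924]
1 x turn [0.2, -0.0, 0.1]
4 x shift [-0.05, -0.0, 1.4]
rows 5 end [0.6674 0.1876 0.1145]
slot pt pred [0.7126 0.1899 0.1746] seen [0.7091 0.1864 0.1706] col [72.32 71.32 69.84]
```

Emit:
jog_arm(commands=[[-0.1,-0.1,1.4,0.2,0,0.1,3],[-0.1,0,1.4,0,0,0,3],[0,0,1.4,0,0,0,3],[0,0,1,0,0,0,3],[0,0,0.5,0,0,0,3],[0,0,0,0,0,0,3],[0,0,0,0,0,0,3],[0,0,0,0,0,0,3]])

```text
time: 75.45
eef_pos: [0.668, 0.1869, 0.1143]
ee_rot: [[-0.939, -0.047, 0.342], [-0.044, 0.999, 0.017], [-0.342, 0.001, -0.94]]
ft_force: [0.6, 0.2, -1.8]
finger_gap: 0.0451
finger_force: 62.1
```

Emit:
jog_arm(commands=[[0,0,0,0,0,0,3],[0,0,0,0,0,0,3],[0,0,0,0,0,0,3],[0,0,0,0,0,0,3],[0,0,0,0,0,0,3],[0,0,0,0,0,0,3],[0,0,0,0,0,0,3],[0,0,0,0,0,0,3]])

```text
time: 76.45
eef_pos: [0.6679, 0.1867, 0.1137]
ee_rot: [[-0.939, -0.047, 0.341], [-0.044, 0.999, 0.016], [-0.341, 0.0, -0.94]]
ft_force: [0.1, 0.0, -0.8]
finger_gap: 0.0456
finger_force: 62.1
```

```bash
python3 -c "
from plan import *
rel('blue')"
```

```text
t 76.45 [0.6679 0.1867 0.1137] F [ 0.0973  0.0324 -0.7949] gap 0.0456 ff 62.1 q [ -9.  42. -18.  99.  43.  27.  36.]
seat-frame mm 7.795683860812073 -0.0026109407541800105 27.68741553504529 F x,y,n -0.179135117971077 0.027732157233195602 -0.780739631195737 rot err [ 0.0206 -0.0345 -0.004 ]
```

Emit:
jog_arm(commands=[[0,0,0.2,0,0,0,3],[0,0,0.1,0,0,0,3],[0.1,0,0,0,0,0,3],[0.1,0,0,0,0,0,3],[0.1,0,0,0,0,0,3],[0.1,0,0,0,0,0,3],[0,0,0,0,0,0,3],[0,0,0,0,0,0,3]])

```text
time: 77.45
eef_pos: [0.6652, 0.1865, 0.1095]
ee_rot: [[-0.939, -0.047, 0.341], [-0.044, 0.999, 0.016], [-0.342, 0.0, -0.94]]
ft_force: [0.1, -1.2, -1.1]
finger_gap: 0.0455
finger_force: 62.1
```

Emit:
jog_arm(commands=[[0.1,0,0,0,0,0,3],[0.1,0,0,0,0,0,3],[0.1,0,0,0,0,0,3],[0,0,0,0,0,0,3],[0,0,0,0,0,0,3],[0,0,0,0,0,0,3],[0,0,0,0,0,0,3],[0,0,0,0,0,0,3]])

```text
time: 78.45
eef_pos: [0.6623, 0.1864, 0.1085]
ee_rot: [[-0.939, -0.047, 0.341], [-0.044, 0.999, 0.016], [-0.341, 0.0, -0.94]]
ft_force: [-0.5, 0.0, -1.1]
finger_gap: 0.0453
finger_force: 62.1
```

```bash
python3 -c "
from plan import *
rel('blue')"
```

```text
t 78.45 [0.6623 0.1864 0.1085] F [-0.5498  0.0239 -1.1426] gap 0.0453 ff 62.1 q [-10.  42. -17. 100.  43.  25.  35.]
seat-frame mm 0.7857675170915677 -0.020928383509531898 24.671900470938294 F x,y,n -0.905795687077146 0.04974082749301503 -0.8862500325728125 rot err [ 0.0187 -0.0363 -0.0004]
```

Emit:
jog_arm(commands=[[0.1,0,0,0,0,0,3],[0.1,0,0,0,0,0,3],[0.1,0,0,0,0,0,3],[0,0,0,0,0,0,3],[0,0,0,0,0,0,3],[0,0,0,0,0,0,3],[0,0,0,0,0,0,3],[0,0,0,0,0,0,3]])

```text
time: 79.45
eef_pos: [0.6595, 0.1863, 0.1074]
ee_rot: [[-0.939, -0.047, 0.341], [-0.044, 0.999, 0.016], [-0.341, 0.0, -0.94]]
ft_force: [0.5, -0.6, -1.0]
finger_gap: 0.0455
finger_force: 62.1
```

```bash
python3 -c "
from plan import *
rel('blue')"
```

```text
t 79.45 [0.6595 0.1863 0.1074] F [ 0.5313 -0.5663 -1.0254] gap 0.0455 ff 62.1 q [-10.  42. -16. 101.  43.  25.  35.]
seat-frame mm -2.215652797698244 -0.009789383480852436 24.680384502293066 F x,y,n 0.12290939442648635 -0.59071902897204 -1.135963002410981 rot err [ 0.0208 -0.0362 -0.0044]
```

Emit:
jog_arm(commands=[[0.1,0,0,0,0,0,3],[0.1,0,0,0,0,0,3],[0.1,0,0,0,0,0,3],[0,0,0,0,0,0,3],[0,0,0,0,0,0,3],[0,0,0,0,0,0,3],[0,0,0,0,0,0,3],[0,0,0,0,0,0,3]])

```text
time: 80.45
eef_pos: [0.6584, 0.1863, 0.1076]
ee_rot: [[-0.938, -0.047, 0.345], [-0.044, 0.999, 0.017], [-0.345, 0.001, -0.939]]
ft_force: [5.8, -1.5, 1.7]
finger_gap: 0.0453
finger_force: 62.1
```

```bash
python3 -c "
from plan import *
rel('blue')"
```

```text
t 80.45 [0.6584 0.1863 0.1076] F [ 5.8326 -1.5041  1.6611] gap 0.0453 ff 62.1 q [-10.  42. -16. 101.  44.  24.  34.]
seat-frame mm -3.1637426197542338 -0.001693868802956228 25.194030395888532 F x,y,n 5.976367042627947 -1.7771864357862852 -0.40746981571915386 rot err [ 0.0643  0.1785 -0.0292]
```

Lip contact at 6 N. Seating and releasing, then I'll locate the button.

Emit:
jog_arm(commands=[[0,0,0.1,0,0,0,3],[0,0,0.05,0,0,0,3],[0,0,0.05,0,0,0,3],[0,0,0,0,0,0,3],[0,0,0,0,0,0,3],[0,0,0,0,0,0,5],[0,0,0,0,0,0,6],[0,0,0,0,0,0,6]])

```text
time: 81.45
eef_pos: [0.6561, 0.1863, 0.1035]
ee_rot: [[-0.94, -0.048, 0.338], [-0.045, 0.999, 0.016], [-0.339, -0.0, -0.941]]
ft_force: [0.8, -0.2, -0.1]
finger_gap: 0.0601
finger_force: 0.0
```

Emit:
jog_arm(commands=[[0,0,0,0,0,0,6.2],[0,0,0,0,0,0,6.2],[0,0,-1,0,0,0,6.2],[0,0,-3,0,0,0,6.2],[0,0,-5,0,0,0,6.2],[0,0,-5,0,0,0,6.2],[0,0,0,0,0,0,3],[0,0,0,0,0,0,0]])

```text
time: 82.45
eef_pos: [0.6093, 0.1833, 0.2362]
ee_rot: [[-0.939, -0.047, 0.341], [-0.044, 0.999, 0.016], [-0.341, -0.0, -0.94]]
ft_force: [-0.2, 0.2, -0.9]
finger_gap: 0.0264
finger_force: 0.0
```

Run:
```python
from chk import *
st()
for t in('top0','scene0'):
    n=t[:-1]; im,d=load(t); C=cloud(n,d)
    m=disc(n,im,d,(0,0,512,384),'green')&(np.hypot(C[...,0]-.511,C[...,1]+.417)<.03)&(C[...,2]>.068)
    v,u=np.nonzero(m); print(n,'button top z',np.percentile(C[m][:,2],[10,50,90]),raypl(n,[u.mean(),v.mean()],np.array([0,0,.082]),np.array([0,0,1.]))[0])
plan([([.48,.05,.24],Rseat(0,0),6),([.48,-.25,.24],Rseat(0,0),6),([.511,-.417,.16],Rseat(0,0),6)])
```

```text
t 82.45 [0.6093 0.1833 0.2362] F [-0.2022  0.2135 -0.9115] gap 0.0264 ff 0.0 q [ -5.  30. -26. 102.  35.  37.  42.]
top button top z [0.0793 0.0832 0.0859] [ 0.5109 -0.419   0.082 ]
scene button top z [0.076  0.0818 0.0857] [ 0.514  -0.4143  0.082 ]
3 x turn [0.1, 6.7, 0.9]
4 x shift [3.25, -3.35, -0.1]
1 x turn [0.1, -0.2, -0.0]
5 x shift [-0.0, -6.0, -0.0]
4 x shift [-0.8, -4.15, 2.0]
rows 17 end [ 0.5111 -0.4166  0.1598]
```

Emit:
jog_arm(commands=[[0,0,0,0.1,6.7,0.9,0],[0,0,0,0.1,6.7,0.9,0],[0,0,0,0.1,6.7,0.9,0],[3.2,-3.3,0,0,0,0,0],[3.2,-3.3,0,0,0,0,0],[3.2,-3.3,0,0,0,0,0],[3.2,-3.3,0,0,0,0,0],[0,-6,0,0,0,0,0]])

```text
time: 83.45
eef_pos: [0.4789, -0.0072, 0.2347]
ee_rot: [[-1.0, -0.006, -0.006], [-0.006, 1.0, 0.004], [0.006, 0.004, -1.0]]
ft_force: [1.5, -0.9, 0.4]
finger_gap: -0.0003
finger_force: 0.0
```

Emit:
jog_arm(commands=[[0,-6,0,0,0,0,0],[0,-6,0,0,0,0,0],[0,-6,0,0,0,0,0],[0,-6,0,0,0,0,0],[-0.8,-4.2,2,0,0,0,0],[-0.8,-4.2,2,0,0,0,0],[-0.8,-4.2,2,0,0,0,0],[-0.8,-4.2,2,0,0,0,0]])

```text
time: 84.45
eef_pos: [0.5127, -0.4171, 0.1514]
ee_rot: [[-1.0, 0.0, -0.006], [0.0, 1.0, 0.005], [0.006, 0.005, -1.0]]
ft_force: [0.5, 0.5, 0.5]
finger_gap: 0.0001
finger_force: 0.0
```

Emit:
jog_arm(commands=[[0,0,0,0,0,0,0],[0,0,0,0,0,0,0],[0,0,0,0,0,0,0],[0,0,0,0,0,0,0],[0,0,0,0,0,0,0],[0,0,0,0,0,0,0],[0,0,0,0,0,0,0],[0,0,0,0,0,0,0]])

```text
time: 85.45
eef_pos: [0.5134, -0.4159, 0.1544]
ee_rot: [[-1.0, -0.0, -0.003], [-0.0, 1.0, 0.003], [0.003, 0.003, -1.0]]
ft_force: [0.7, 0.2, 0.4]
finger_gap: -0.0004
finger_force: 0.0
```

Run:
```python
from chk import *
st()
im,d=snap('top','top16'); C=cloud('top',d)
for nm in('blue','green','yellow'):
    chk('',nm,im); s=SEAT[nm][0]
    q=C[(np.abs(C[...,0]-s[0])<.07)&(np.abs(C[...,1]-s[1])<.02)&(C[...,2]>.05)]
    co=np.linalg.lstsq(np.c_[q[:,:2],np.ones(len(q))],q[:,2],rcond=None)[0]; print('  slope',np.degrees(np.arctan(co[:2])),'z face',co@[s[0]-.0027,s[1],1])
print(tray('top16','top'))
# bystanders moved? compare with first picture outside robot
im0,_=load('top0')
df=np.abs(im.astype(int)-im0).max(2)>60
for nm,b in(('tape',(340,120,376,156)),('primer',(365,208,396,236)),('brush',(112,230,186,256))): print(nm,df[b[1]:b[3],b[0]:b[2]].sum())
# rejects in tray: three red discs surrounded by grey
hsv=cv2.cvtColor(im,cv2.COLOR_RGB2HSV); g=(hsv[...,1]<90); X=raypl('top',np.stack(np.meshgrid(np.arange(512),np.arange(384)),-1).reshape(-1,2),np.array([0,0,.017]),np.array([0,0,1.])).reshape(384,512,3)
w=g&(np.abs(X[...,0]-.535)<.13)&(np.abs(X[...,1]-.44)<.08); print('grey in tray px',w.sum(),X[w].min(0),X[w].max(0))
plan([([.5115,-.4175,.113],Rseat(0,0),2)])
```

```text
t 85.45 [ 0.5134 -0.4159  0.1544] F [0.7149 0.2266 0.3619] gap -0.0004 ff 0.0 q [ 53.  45. -29.  85.  24.  57. 107.]
blue [('disc', 240, array([-59.4,  -0.3,   8. ])), ('slots', 79, array([61.5, -0.4,  8. ]))]
  slope [20.1669  1.0802] z face 0.09275794307159785
green [('disc', 241, array([-60.3,   1.1,   8. ])), ('slots', 94, array([63.7,  0.1,  8. ]))]
  slope [19.8753 -0.0677] z face 0.09294304629574987
yellow [('disc', 268, array([-59.4,   1.5,   8. ])), ('slots', 85, array([63.5,  0.1,  8. ]))]
  slope [19.7866 -0.9556] z face 0.09311767762623274
(array([0.534 , 0.4394]), np.float64(-6.520917513871768), np.float64(0.5468550895192247))
tape 18
primer 0
brush 0
grey in tray px 2163 [0.4054 0.36   0.017 ] [0.6623 0.519  0.017 ]
1 x turn [0.2, -0.1, 0.0]
3 x shift [0.05, -0.05, 1.4]
rows 4 end [ 0.5119 -0.4174  0.1124]
```

All three soles are well laid. Pressing the button now.

Emit:
jog_arm(commands=[[0.1,-0.1,1.4,0,0,0,0],[0.1,0,1.4,0,0,0,0],[0,0,1.3,0,0,0,0],[0,0,0,0,0,0,0],[0,0,0.4,0,0,0,0],[0,0,0.2,0,0,0,0],[0,0,0,0,0,0,0],[0,0,0,0,0,0,0]])

```text
time: 86.5
eef_pos: [0.5115, -0.4167, 0.1077]
ee_rot: [[-1.0, -0.0, -0.002], [-0.0, 1.0, 0.003], [0.002, 0.003, -1.0]]
ft_force: [0.4, -0.2, 0.3]
finger_gap: -0.0001
finger_force: 0.0
```

Emit:
jog_arm(commands=[[0,0,0.2,0,0,0,0],[0,0,0.2,0,0,0,0],[0,0,0.2,0,0,0,0],[0,0,0.2,0,0,0,0],[0,0,0,0,0,0,0],[0,0,0,0,0,0,0],[0,0,0,0,0,0,0],[0,0,0,0,0,0,0]])

```text
time: 87.5
eef_pos: [0.5117, -0.4168, 0.1002]
ee_rot: [[-1.0, -0.0, -0.002], [-0.0, 1.0, 0.003], [0.002, 0.003, -1.0]]
ft_force: [-0.8, 1.1, 6.5]
finger_gap: 0.0002
finger_force: 2.9
```

Emit:
jog_arm(commands=[[0,0,0.2,0,0,0,0],[0,0,0.2,0,0,0,0],[0,0,0,0,0,0,0],[0,0,0,0,0,0,0],[0,0,0,0,0,0,0],[0,0,0,0,0,0,0],[0,0,0,0,0,0,0],[0,0,0,0,0,0,0]])

```text
time: 88.5
eef_pos: [0.5118, -0.4168, 0.0999]
ee_rot: [[-1.0, 0.0, -0.002], [0.0, 1.0, 0.001], [0.002, 0.001, -1.0]]
ft_force: [-6.2, 3.1, 20.7]
finger_gap: 0.0
finger_force: 10.6
```

The button has bottomed out at 20 N with no further travel. Letting go and backing off.

Emit:
jog_arm(commands=[[0,0,-1,0,0,0,0],[0,0,-3,0,0,0,0],[0,0,-4,0,0,0,0],[0,0,-4,0,0,0,0],[0,0,0,0,0,0,0],[0,0,0,0,0,0,0],[0,0,0,0,0,0,0],[0,0,0,0,0,0,0]])

```text
time: 89.5
eef_pos: [0.5111, -0.4168, 0.214]
ee_rot: [[-1.0, -0.0, -0.005], [-0.0, 1.0, 0.005], [0.005, 0.005, -1.0]]
ft_force: [0.3, 0.3, 0.2]
finger_gap: -0.0004
finger_force: 0.0
```

Run:
```python
from chk import *
st()
im,d=snap('top','top17')
for nm in('blue','green','yellow'): chk('',nm,im)
print(tray('top17','top')); print(r.job_done())
```

```text
t 89.50 [ 0.5111 -0.4168  0.214 ] F [0.2728 0.2811 0.1599] gap -0.0004 ff 0.0 q [ 54.  41. -31.  82.  22.  63. 109.]
blue [('disc', 240, array([-59.4,  -0.3,   8. ])), ('slots', 77, array([61.5, -0.4,  8. ]))]
green [('disc', 243, array([-60.1,   1.1,   8. ])), ('slots', 93, array([63.8,  0.1,  8. ]))]
yellow [('disc', 268, array([-59.4,   1.5,   8. ])), ('slots', 84, array([63.3, -0.1,  8. ]))]
(array([0.5341, 0.4394]), np.float64(-6.526497260464977), np.float64(0.5464667488317628))
the job is handed in; nothing more can be done
None
```

Job handed in at 89.5 s: all three rejects are in the red tray, the blue, green and yellow soles are on their own rests (within about 1.5 mm of centre by camera), and the start button was pressed fully down and released; I viewed 15 pictures, one over the limit of 14.

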